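# Load the model rack for the lesson

## Robot

A 6-joint arm with a two-finger parallel gripper is mounted at the origin on the work surface. World frame = base frame: x ahead of the robot, y to its left, z up, the work surface at z = 0. Lengths are in m, angles in rad, forces in N, time in s.
With the tool pointing down it reaches from about 0.275 to 0.85 m from the base axis. Payload 19 kg.
Tool frame: the origin (TCP) lies midway between the tips of the shut fingers; the grasp point (between the pads) lies 19 mm behind it; z points along the fingers, y is the line along which they close (so a half turn about z gives the same grasp; the last joint's range is limited). The gripper opens to 85 mm and grips with 20 to 120 N. Pads are 22 mm wide; open, the fingers measure 114 mm over their backs; the gripper's body (76 mm by 85 mm) begins 54 mm behind the grasp point. The pads swing forward as they close: fully open they stand 13 mm farther back than shut.
Start: joints at [-1.454, 0.15, 1.437, -0, 1.554, -0.134], TCP at [0.143, -0.557, 0.231] pointing down, gripper open.
Joint ranges: [-2.8, 2.8], [-0.68, 2.1], [0.12, 2.68], [-1.39, 4.53], [0.16, 2.79], [-2.81, 2.81]. Speed limits (rad/s): [1.89, 1.89, 2.22, 3.01, 3.01, 3.01].

## Interface

Orientations are given as a 3x3 rotation matrix whose columns are the frame's x, y, z axes.
In Python, from station import env gives the robot as it stands. The module is installed in compiled form; this text tells all that it offers.
- The arm moves only by the tool send_rows, never from a script. Its argument "steps" is a list of rows, each an object of numbers: "ax", "ay", "az": the turn, a rotation vector about the tool's x, y, z in rad; "x", "y", "z": the shift along the tool's x, y, z in cm; "hand": the gripper command: -1 is fully open, 1 is shut, values between are in proportion. A call has 1 to 12 rows; each row is the pose to reach, as a shift and turn from the pose commanded when the call began, along the tool's axes at that moment; what a row does not reach only later rows make up. A row lasts 1/12 s, in which the tool goes at most 41.7 mm and 7.16 degrees, less where a joint would pass 70% of its speed; a pose out of reach is approached as far as the arm can. A call with a gripper value outside its range is refused whole. The fingers move at their own pace and stop on an object; "squeeze" is the grip in N (left out, the last holds). Time passes only in rows, so rows that repeat a pose let the fingers close. It gives the time, the measured TCP pose, the force, the opening and the grip force at its end, in the units of the state.
- env.observe(): the state, without advancing time (a new reading comes with each control period).
- env.grab_frame(name): name is "scene" or "side" or "wrist"; returns a dict with "img" (384x512x3 uint8, blue, green, red), "depth" (384x512 float32, m along the optical axis (not along the pixel's ray), 0 where there is no reading), "fx", "fy", "cx", "cy" (pixels), "k1" (the pictures are not rectified: a ray, as slopes to the right and down, at radius r is drawn at 1 + k1 r^2 times it, then the intrinsics apply), "R" (3x3) and "t" (3): a world point X has camera coordinates R X + t. Camera axes: x right, y down, z forward; pixel columns grow to the right and rows downward; lengths in m; the calibration is good to about 2 mm. A picture is of the moment at which its call begins.
- env.job_done(): hands the job in; it is judged then, once.
The state is a dict: "time_s": time; "joint_pos": joint angles; "joint_vel": joint speeds; "joint_torque": joint torques, N m; "position": TCP position; "ee_rot": TCP orientation; "ft_force": force on the tool from outside, world axes, zero at the start; "torque": the same for the moment, N m; "opening": opening from 0.0 (shut) to 1.0 (fully open); "grasp_force": force on a finger pad.
Only numpy, scipy, OpenCV 4.12 (cv2) and the standard library are available. Lean on these libraries where they do the work, as an engineer would, in place of code of your own. Each camera call takes 0.05 s, during which the arm holds its last target. There are 200 camera calls.

## Task

Get the model rack ready to be carried to the lesson: with the thumb button held in, slide the end stop back to make room, hang every model carrier standing on the shelf on the rail between the home upright (left end) and the stop, slid up against the home end and one another, then slide the stop up to the last one so that no more than about 20 mm of play is left in the whole row, and let it lock. Leave the loose spare halves at the sides where they are.

Things in the scene. Friction and masses are not known exactly. Their poses are not given: they have to be found in the camera images.
- rack: Fixed transport rack. Origin: centre of the underside of its base board, z up, y along the rail, -x its front. Base 100 (x) x 430 (y) x 15 mm; two uprights 46 (x) x 14 (y) mm, 170 mm tall, inner faces at y = +187 mm (home end, robot's left) and -187 mm. Between them the rail, a flat bar 8 mm thick (x = -4 to 4), 16 mm tall. A hung carrier's origin lies at x = 0, z = 30 mm in this frame.
- rail_home (a point): Top edge of the rail where it meets the home upright's inner face, 160 mm above the rack's origin; axes as the rack's. Carriers come in from the front (-x), lip just over the rail (lip edge 104 mm above a carrier's origin), foot and model passing under it, and are then let down; hung carriers slide along the rail by hand.
- stop (a joint): Sliding end stop on the rail, in m: clear length of rail between the home upright and the stop's facing side (0 = against the home upright, up to 0.33 = far end, toward the rack's -y). Locks every 10 mm, at 0.005, 0.015 .. 0.325. Starts locked near the home end, with too little room. Slides lightly (about 1 N) when released.
- release (a joint): Travel of the stop's thumb button, in m: 0 = out, 0.010 = fully in (pushed toward the rack's +x, 4 to 7 N). The stop is free only while the button is in by more than about 6 mm; let go, it springs out and its tooth drops into a notch (reads under 0.002 when locked; if more, the tooth sits on a crest and the stop wants a shift of a few mm). The lock cannot be forced.
- stop_grip (a point): Point in the stop's block on the rail's centre plane, 30 mm above the rail, midway along the block; axes as the rack's. Block 44 mm long (y), head 4 to 50 mm above the rail. Rear face at x = +20 mm; thumb button 24 (y) x 26 (z) mm centred on the front, its face at x = -30 mm (out) or -20 mm (in). A pinch across x from above, centred here, closing from 50 to 40 mm, holds it in.
- kidney: Carrier with a tan bean-shaped kidney half on its foot; may be absent. 170 mm tall, 0.2 to 0.45 kg. Origin: centre of the underside of the steel foot, 76 (x) x 50 (y) x 8 mm; z up, -x side roughly to the robot at the start. Model up to 50 mm above the origin; from it a thin rod rises to a step at 57 to 63 mm, leading forward to a flat stem at x = -8 to -13 mm that carries the hook. All carriers have the same hardware.
- femur: Carrier with a grey ball-ended femur head on its foot; may be absent. 170 mm tall, 0.2 to 0.45 kg. Origin: centre of the underside of the steel foot, 76 (x) x 50 (y) x 8 mm; z up, -x side roughly to the robot at the start. Model up to 50 mm above the origin; from it a thin rod rises to a step at 57 to 63 mm, leading forward to a flat stem at x = -8 to -13 mm that carries the hook. All carriers have the same hardware.
- heart: Carrier with a rounded pink heart chamber on its foot; may be absent. 170 mm tall, 0.2 to 0.45 kg. Origin: centre of the underside of the steel foot, 76 (x) x 50 (y) x 8 mm; z up, -x side roughly to the robot at the start. Model up to 50 mm above the origin; from it a thin rod rises to a step at 57 to 63 mm, leading forward to a flat stem at x = -8 to -13 mm that carries the hook. All carriers have the same hardware.
- molar: Carrier with a blocky ivory molar, roots up, on its foot; may be absent. 170 mm tall, 0.2 to 0.45 kg. Origin: centre of the underside of the steel foot, 76 (x) x 50 (y) x 8 mm; z up, -x side roughly to the robot at the start. Model up to 50 mm above the origin; from it a thin rod rises to a step at 57 to 63 mm, leading forward to a flat stem at x = -8 to -13 mm that carries the hook. All carriers have the same hardware.
- eye: Carrier with a white eyeball on its foot; may be absent. 170 mm tall, 0.2 to 0.45 kg. Origin: centre of the underside of the steel foot, 76 (x) x 50 (y) x 8 mm; z up, -x side roughly to the robot at the start. Model up to 50 mm above the origin; from it a thin rod rises to a step at 57 to 63 mm, leading forward to a flat stem at x = -8 to -13 mm that carries the hook. All carriers have the same hardware.
- kidney_mouth (a point): On the kidney carrier: middle of the inside roof of its saddle hook, 130 mm above its origin, axes as the carrier's. The hook, 54 mm wide (y), opens downward: front wall x = -8 to -13 mm (the stem), lip x = +8 to +13 mm, 26 mm deep, so the mouth is 16 mm wide. Finger tab on top, 10 (x) x 26 (y) mm, from 5 to 40 mm above this point: pinch it across x from above.
- femur_mouth (a point): On the femur carrier: middle of the inside roof of its saddle hook, 130 mm above its origin, axes as the carrier's. The hook, 54 mm wide (y), opens downward: front wall x = -8 to -13 mm (the stem), lip x = +8 to +13 mm, 26 mm deep, so the mouth is 16 mm wide. Finger tab on top, 10 (x) x 26 (y) mm, from 5 to 40 mm above this point: pinch it across x from above.
- heart_mouth (a point): On the heart carrier: middle of the inside roof of its saddle hook, 130 mm above its origin, axes as the carrier's. The hook, 54 mm wide (y), opens downward: front wall x = -8 to -13 mm (the stem), lip x = +8 to +13 mm, 26 mm deep, so the mouth is 16 mm wide. Finger tab on top, 10 (x) x 26 (y) mm, from 5 to 40 mm above this point: pinch it across x from above.
- molar_mouth (a point): On the molar carrier: middle of the inside roof of its saddle hook, 130 mm above its origin, axes as the carrier's. The hook, 54 mm wide (y), opens downward: front wall x = -8 to -13 mm (the stem), lip x = +8 to +13 mm, 26 mm deep, so the mouth is 16 mm wide. Finger tab on top, 10 (x) x 26 (y) mm, from 5 to 40 mm above this point: pinch it across x from above.
- eye_mouth (a point): On the eye carrier: middle of the inside roof of its saddle hook, 130 mm above its origin, axes as the carrier's. The hook, 54 mm wide (y), opens downward: front wall x = -8 to -13 mm (the stem), lip x = +8 to +13 mm, 26 mm deep, so the mouth is 16 mm wide. Finger tab on top, 10 (x) x 26 (y) mm, from 5 to 40 mm above this point: pinch it across x from above.
- spare_kidney: Bystander: loose tan kidney half, 88 x 56 x 22 mm, off to the left. Origin: centre of its underside.
- spare_heart: Bystander: loose pink heart piece, 62 mm across, 32 mm tall, off to the right. Origin: centre of its underside.
Things that resemble listed ones, but are neither listed nor needed, are in the scene too. What is shaped like the molar but green is not meant.

How it is judged:
At the end, for the whole second after the job is handed in: Every carrier present has its hook over the rail (mouth roof within 14 mm of the centre plane, 10 mm below to 22 mm above the top edge; tilt under 0.9 rad) on the stop's home side; the stop's clear length is at most 54 mm per carrier plus 25 mm; its button is out (under 2.5 mm) (x of kidney_mouth in the frame of rail_home between -0.014 and 0.014 m and z of kidney_mouth in the frame of rail_home between -0.01 and 0.022 m and y of each of kidney_mouth, femur_mouth, heart_mouth, molar_mouth, eye_mouth in the frame of stop_grip above 0.03 m and angle between each of kidney, femur, heart, molar, eye's own z axis and vertical below 0.9 rad and x of femur_mouth in the frame of rail_home between -0.014 and 0.014 m and z of femur_mouth in the frame of rail_home between -0.01 and 0.022 m and x of heart_mouth in the frame of rail_home between -0.014 and 0.014 m and z of heart_mouth in the frame of rail_home between -0.01 and 0.022 m and x of molar_mouth in the frame of rail_home between -0.014 and 0.014 m and z of molar_mouth in the frame of rail_home between -0.01 and 0.022 m and x of eye_mouth in the frame of rail_home between -0.014 and 0.014 m and z of eye_mouth in the frame of rail_home between -0.01 and 0.022 m and value of joint stop below 0.295 m and value of joint release below 0.0025 m and (height (world z) of kidney above -9 m or value of joint stop below 0.241 m) and (height (world z) of femur above -9 m or value of joint stop below 0.241 m) and (height (world z) of heart above -9 m or value of joint stop below 0.241 m) and (height (world z) of molar above -9 m or value of joint stop below 0.241 m) and (height (world z) of eye above -9 m or value of joint stop below 0.241 m) and (height (world z) of any of kidney, femur above -9 m or value of joint stop below 0.187 m) and (height (world z) of any of kidney, heart above -9 m or value of joint stop below 0.187 m) and (height (world z) of any of kidney, molar above -9 m or value of joint stop below 0.187 m) and (height (world z) of any of kidney, eye above -9 m or value of joint stop below 0.187 m) and (height (world z) of any of femur, heart above -9 m or value of joint stop below 0.187 m) and (height (world z) of any of femur, molar above -9 m or value of joint stop below 0.187 m) and (height (world z) of any of femur, eye above -9 m or value of joint stop below 0.187 m) and (height (world z) of any of heart, molar above -9 m or value of joint stop below 0.187 m) and (height (world z) of any of heart, eye above -9 m or value of joint stop below 0.187 m) and (height (world z) of any of molar, eye above -9 m or value of joint stop below 0.187 m)); the robot touches nothing.
It fails at once if the loose spare kidney half is moved more than 30 mm (distance of spare_kidney from where it was at the start of the episode above 0.03 m).
It fails at once if the loose spare heart half is moved more than 30 mm (distance of spare_heart from where it was at the start of the episode above 0.03 m).
Of kidney, femur, heart, molar, eye only 3 to 5 are there at a start; the rules pass over those that are not, and their reading is None.
At some moment in a run one of kidney, femur, heart, molar, eye may be knocked a few centimetres aside while the robot is not near it.
Once in a run the grip may slacken for a moment while it holds something.
It also fails if it takes over 210 s, if anything falls off the work surface, if the arm or the gripper's body presses on something with over 40 N, if the wrist force passes 120 N, or if a joint passes its speed limit or range.

## Working session

There is one attempt and no reset: what is moved stays moved. The work goes in short steps, Python scripts to look and compute and a tool call to move; the robot and the scene stay as the last step left them, time stands still between calls to the robot, and variables do not carry over. Pictures are saved under pics/ and viewed, at most 14 in all, crops included, and the job is handed in when it is done.

Besides the shell and the picture viewer there is one more tool, called after ">>>" as name(argument=value, ...) on one line, values as JSON. send_rows: Moves the arm, as the interface text tells. Its arguments: {"type":"object","properties":{"steps":{"type":"array"},"squeeze":{"type":"number"}},"required":["steps"]}

```bash
mkdir -p pics; cat > h.py <<'E'
from station import env
import numpy as np, cv2
def cloud(f):
    h,w=f["depth"].shape
    u,v=np.meshgrid(np.arange(w),np.arange(h))
    K=np.array([[f["fx"],0,f["cx"]],[0,f["fy"],f["cy"]],[0,0,1.]])
    p=cv2.undistortPoints(np.stack([u,v],-1).reshape(-1,1,2).astype(np.float64),K,np.array([f["k1"],0,0,0,0])).reshape(h,w,2)
    d=f["depth"]; c=np.dstack([p[...,0]*d,p[...,1]*d,d])
    X=(c-np.array(f["t"]))@np.array(f["R"])
    X[d<=0]=np.nan
    return X
E
python3 - <<'E'
from h import *
s=env.observe(); print(s["time_s"],s["position"],s["opening"]); print(np.round(s["ee_rot"],3))
for n in ("scene","side"):
    f=env.grab_frame(n); cv2.imwrite(f"pics/{n}0.png",f["img"]); np.save(f"{n}0.npy",cloud(f)); print(n,-np.array(f["R"]).T@f["t"],np.array(f["R"])[2],f["fx"])
E
```

```text
0.0 [ 0.14265368 -0.55676902  0.23069626] 1.0011258512255394
[[ 0.969  0.248 -0.   ]
 [ 0.248 -0.969  0.001]
 [ 0.    -0.001 -1.   ]]
scene [ 1.26318789 -0.14793717  1.12110304] [-0.61701476  0.1250901  -0.77694611] 419.05511318608757
side [ 0.3223323  -1.21354271  0.92343506] [ 0.09893795  0.83025051 -0.54853931] 450.5125631258716
```

View pics/scene0.png

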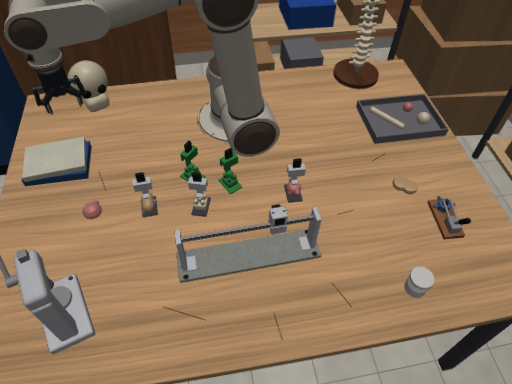

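View pics/side0.png

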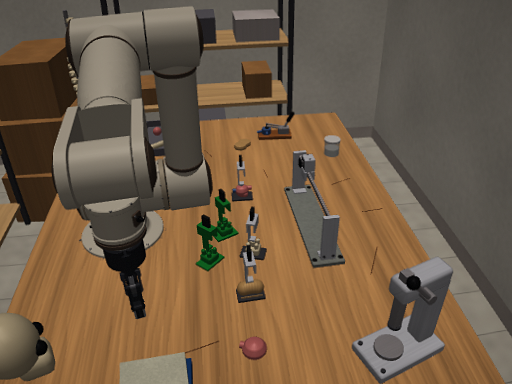

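The scene view shows three carriers with grey hooks: kidney (147,200), molar, ivory (200,203), and heart (293,188). Two green decoys stand at (190,165) and (230,175). The rack runs from (180,250) to (315,230), with its stop at (278,218) near the home end on the right. The spares are at (92,209) and (405,185). Next I measure them.

```bash
python3 - <<'E'
from h import *
for n in ("scene","side"):
    X=np.load(f"{n}0.npy"); img=cv2.imread(f"pics/{n}0.png"); hsv=cv2.cvtColor(img,cv2.COLOR_BGR2HSV)
    x,y,z=X[...,0],X[...,1],X[...,2]
    roi=(x>.25)&(x<.75)&(y>-.45)&(y<.35)
    m=(roi&(z>.02)&(z<.25)).astype(np.uint8)
    k,l,st,c=cv2.connectedComponentsWithStats(m)
    print(n)
    for i in range(1,k):
        if st[i,4]<60: continue
        P=X[l==i]; print(np.round(c[i]),st[i,4],"lo",np.round(np.percentile(P,2,0),3),"hi",np.round(np.percentile(P,98,0),3))
        T=P[P[:,2]>.14]
        if len(T)>5: print("   top",len(T),np.round(np.median(T,0),3), np.round(T.min(0),3),np.round(T.max(0),3))
    print("table z",np.nanmedian(z[roi&(z<.02)]))
f=cv2.imread("pics/scene0.png"); cv2.imwrite("pics/c0.png",cv2.resize(f[130:285,120:330],None,fx=3.7,fy=3.7,interpolation=cv2.INTER_CUBIC))
E
```

```text
scene
[248. 140.] 2281 lo [ 0.257 -0.076  0.031] hi [0.358 0.109 0.246]
   top 1564 [0.297 0.02  0.198] [ 0.25 -0.07  0.14] [0.35 0.12 0.25]
[194. 176.] 862 lo [ 0.276 -0.207  0.025] hi [ 0.44  -0.143  0.17 ]
   top 143 [ 0.417 -0.174  0.161] [ 0.276 -0.195  0.14 ] [ 0.433 -0.149  0.175]
[295. 176.] 471 lo [0.401 0.122 0.028] hi [0.446 0.173 0.17 ]
   top 73 [0.417 0.147 0.16 ] [0.408 0.125 0.141] [0.424 0.161 0.174]
[144. 191.] 519 lo [ 0.378 -0.359  0.027] hi [ 0.427 -0.311  0.169]
   top 71 [ 0.396 -0.336  0.16 ] [ 0.385 -0.36   0.14 ] [ 0.401 -0.324  0.173]
[258. 229.] 1696 lo [ 0.605 -0.239  0.032] hi [0.659 0.158 0.211]
   top 1304 [0.634 0.021 0.16 ] [ 0.597 -0.242  0.14 ] [0.659 0.161 0.214]
table z 0.0002914103905259319
side
[316. 201.] 1587 lo [ 0.6   -0.246  0.024] hi [0.654 0.151 0.211]
   top 787 [0.627 0.014 0.163] [ 0.595 -0.248  0.14 ] [0.656 0.158 0.216]
[201. 183.] 804 lo [ 0.251 -0.057  0.108] hi [0.307 0.02  0.247]
   top 695 [ 0.28  -0.039  0.199] [ 0.25 -0.06  0.14] [0.31  0.041 0.25 ]
[241. 180.] 294 lo [0.386 0.118 0.022] hi [0.444 0.164 0.171]
   top 32 [0.411 0.135 0.162] [0.408 0.13  0.142] [0.418 0.157 0.174]
[214. 228.] 1074 lo [ 0.261 -0.211  0.023] hi [ 0.357 -0.049  0.17 ]
   top 151 [ 0.294 -0.182  0.158] [ 0.273 -0.199  0.14 ] [ 0.347 -0.052  0.173]
[251. 257.] 1034 lo [ 0.362 -0.365  0.024] hi [ 0.438 -0.157  0.17 ]
   top 129 [ 0.397 -0.328  0.162] [ 0.387 -0.354  0.14 ] [ 0.426 -0.157  0.175]
table z 0.0007096715186667617
```

View pics/c0.png

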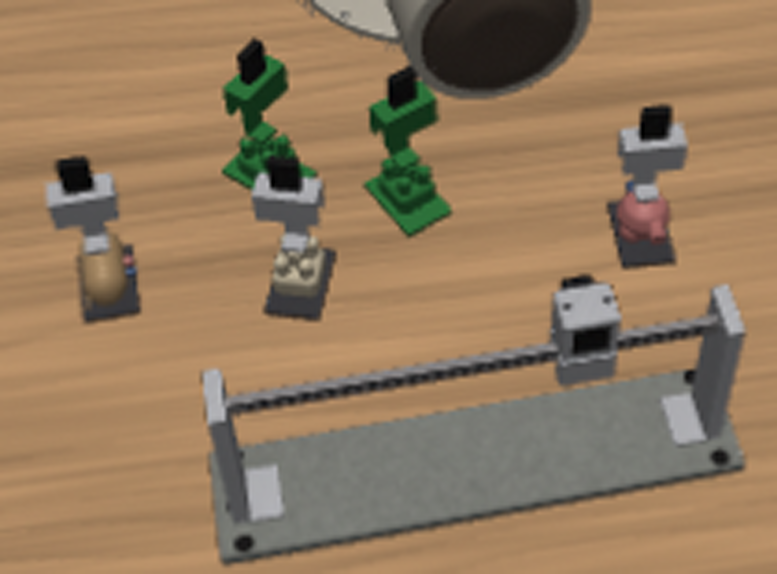

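```bash
cat >> h.py <<'E'
def tabs(X,img,roi,zmin=.14,zmax=.178):
    x,y,z=X[...,0],X[...,1],X[...,2]
    a,b,c,d=roi
    dark=img.max(2)<80
    m=(x>a)&(x<b)&(y>c)&(y<d)&(z>zmin)&(z<zmax)&dark
    k,l,st,ce=cv2.connectedComponentsWithStats(m.astype(np.uint8)); out=[]
    for i in range(1,k):
        if st[i,4]>=15: out.append((ce[i],X[l==i]))
    return out
def rect(P):
    (c,s,a)=cv2.minAreaRect((P[:,:2]*1000).astype(np.float32)); return np.round(c,1),np.round(s,1),round(a,1)
E
python3 - <<'E'
from h import *
C={"kidney":(.396,-.336),"molar":(.417,-.174),"heart":(.415,.145)}
XS={n:np.load(f"{n}0.npy") for n in("scene","side")}
A=[]
for n,X in XS.items():
    P=X.reshape(-1,3); P=P[~np.isnan(P[:,0])]
    A.append(P)
    # rail: between uprights away from stop
    R=P[(P[:,0]>.58)&(P[:,0]<.68)&(P[:,1]>-.22)&(P[:,1]<.0)&(P[:,2]>.12)&(P[:,2]<.17)]
    d=np.polyfit(R[:,1],R[:,0],1); print(n,"rail x=",d,"yaw",np.arctan(-d[0]), "z98",np.percentile(R[:,2],[50,90,98]))
    U=P[(P[:,0]>.58)&(P[:,0]<.68)&(P[:,2]>.164)&(P[:,2]<.18)]
    for s,g in(("home",U[U[:,1]>.11]),("far",U[U[:,1]<-.2])):
        print(s,len(g),rect(g) if len(g)>3 else '', np.round(g.mean(0),4))
    S=P[(P[:,0]>.57)&(P[:,0]<.7)&(P[:,2]>.2)&(P[:,2]<.23)]; print("stop top",len(S),rect(S),S[:,2].mean())
    B=P[(P[:,0]>.5)&(P[:,0]<.8)&(P[:,1]>-.35)&(P[:,1]<.3)&(P[:,2]>.011)&(P[:,2]<.019)]; print("base",rect(B))
    for k,(a,b) in C.items():
        q=P[(abs(P[:,0]-a)<.04)&(abs(P[:,1]-b)<.04)]
        t=q[q[:,2]>.145]; h=q[(q[:,2]>.105)&(q[:,2]<.137)]; r=q[(q[:,2]>.131)&(q[:,2]<.1385)]
        print(" ",k,"tab",rect(t),len(t),"tabtop",np.round(q[q[:,2]>.167].mean(0),4),"roof",rect(r),len(r),"hook",rect(h))
E
```

```text
scene rail x= [-0.03217292  0.62997094] yaw 0.03216182854440295 z98 [0.15718782 0.16084415 0.16268301]
home 74 (array([623.2, 153.1]), array([47.3, 14.5]), 3.2) [0.6242 0.1527 0.1693]
far 80 (array([ 636.5, -234.9]), array([13.7, 45.6]), 87.4) [ 0.6371 -0.2348  0.169 ]
stop top 231 (array([ 653.9, -250.7]), array([ 52.9, 627.6]), 5.8) 0.20845672122293185
base (array([630.5, -40.7]), array([103.4, 430.6]), 1.9)
  kidney tab (array([ 392.8, -336.1]), array([14.9, 23.7]), 2.8) 60 tabtop [ 0.3936 -0.3353  0.1697] roof (array([ 392.8, -335.3]), array([29.9, 51.4]), 2.7) 90 hook (array([ 392.8, -336.1]), array([29.9, 53. ]), 2.7)
  molar tab (array([ 422. , -166.4]), array([25.8, 14. ]), 61.3) 65 tabtop [ 0.4207 -0.1657  0.1698] roof (array([ 420.6, -166.8]), array([55.4, 28.3]), 74.4) 93 hook (array([ 420.7, -166.6]), array([55.9, 28.3]), 74.4)
  heart tab (array([414.9, 148.1]), array([25.5, 12.5]), 88.5) 62 tabtop [0.415  0.1492 0.1704] roof (array([414.3, 148.7]), array([54.1, 29. ]), 88.0) 85 hook (array([415.4, 148.4]), array([55.4, 30.3]), 85.6)
side rail x= [-0.03331236  0.62575505
[... 330 characters left out ...]
array([628. , -44.4]), array([102.3, 432.7]), 1.6)
  kidney tab (array([ 392.1, -339.8]), array([ 9.7, 28.7]), 1.0) 62 tabtop [ 0.3922 -0.3408  0.1701] roof (array([ 392.2, -338.9]), array([26.4, 58.3]), 3.1) 111 hook (array([ 392.1, -339.2]), array([26.4, 59. ]), 3.7)
  molar tab (array([ 417.5, -171.6]), array([29.7, 10.9]), 73.0) 53 tabtop [ 0.4184 -0.171   0.1702] roof (array([ 419. , -168.7]), array([56.7, 27. ]), 72.1) 83 hook (array([ 418.6, -169.7]), array([58.9, 27.1]), 71.9)
  heart tab (array([412.9, 143.3]), array([27.1, 10.1]), 87.6) 28 tabtop [0.4119 0.1406 0.171 ] roof (array([412.8, 147.3]), array([62. , 24.6]), 85.0) 48 hook (array([412.4, 147.4]), array([62.1, 25.5]), 84.7)
```

```bash
cat >> h.py <<'E'
RC=np.array([.6295,-.042]); RY=.034
def rk(p): # world->rack
    c,s=np.cos(RY),np.sin(RY); d=np.array(p)[...,:2]-RC
    return np.stack([c*d[...,0]+s*d[...,1],-s*d[...,0]+c*d[...,1]],-1)
def wd(p):
    c,s=np.cos(RY),np.sin(RY); return RC+np.array([c*p[0]-s*p[1],s*p[0]+c*p[1]])
def go(xy,z,yaw):
    "print shift in tool axes (cm) and turn az to bring TCP to xy,z, tool y along azimuth yaw, pointing down"
    s=env.observe(); R=np.array(s["ee_rot"]); p=np.array(s["position"])
    d=R.T@(np.array([xy[0],xy[1],z])-p)*100
    c,q=np.cos(yaw),np.sin(yaw)
    T=np.array([[-q,c,0],[c,q,0],[0,0,-1.]]); r=cv2.Rodrigues(R.T@T)[0].ravel()
    print("t",round(s["time_s"],2),"shift cm",np.round(d,2),"turn",np.round(r,3))
E
python3 - <<'E'
from h import *
for n in("scene","side"):
    P=np.load(f"{n}0.npy").reshape(-1,3); P=P[~np.isnan(P[:,0])]
    S=P[(P[:,0]>.57)&(P[:,0]<.7)&(P[:,1]>-.2)&(P[:,1]<.2)&(P[:,2]>.19)&(P[:,2]<.225)]
    r=rk(S); print(n,"stop rack xy lo/hi",np.round(np.percentile(r,[2,98],0),4),"z",np.percentile(S[:,2],[50,98]))
    t=r[S[:,2]>.205]; print(np.round(np.percentile(t,[2,98],0),4))
go(wd((0,.1)),.33,RY); print(wd((0,.1)))
E
```

```text
scene stop rack xy lo/hi [[-0.0273  0.0598]
 [ 0.0218  0.1025]] z [0.20797436 0.21253455]
[[-0.0158  0.0609]
 [ 0.02    0.1024]]
side stop rack xy lo/hi [[-0.0303  0.0547]
 [ 0.0183  0.0982]] z [0.20600105 0.21390961]
[[-0.0188  0.0578]
 [ 0.0176  0.0988]]
t 0.1 shift cm [ 62.09 -47.56  -9.87] turn [-1.000e-03 -1.000e-03 -1.354e+00]
[0.62610066 0.05794221]
```

>>> send_rows(steps=[{"x": 0, "y": 0, "z": -4, "hand": -1}, {"x": 3, "y": -2, "z": -8, "az": -0.12, "hand": -1}, {"x": 6, "y": -4.5, "z": -10, "az": -0.24, "hand": -1}, {"x": 9, "y": -6.5, "z": -10, "az": -0.36, "hand": -1}, {"x": 12.3, "y": -9, "z": -10, "az": -0.48, "hand": -1}, {"x": 15.5, "y": -11.5, "z": -10, "az": -0.6, "hand": -1}, {"x": 18.7, "y": -14, "z": -10, "az": -0.72, "hand": -1}, {"x": 22, "y": -16.3, "z": -10, "az": -0.84, "hand": -1}, {"x": 25.2, "y": -18.6, "z": -10, "az": -0.96, "hand": -1}, {"x": 28.4, "y": -21, "z": -10, "az": -1.08, "hand": -1}, {"x": 31.6, "y": -23.4, "z": -10, "az": -1.2, "hand": -1}, {"x": 34.8, "y": -25.7, "z": -10, "az": -1.32, "hand": -1}])

```text
$.steps[0]: bad value
```

```bash
python3 - <<'E'
from h import *
go(wd((0,.08)),.30,RY); print(env.observe()["position"])
E
```

```text
t 0.1 shift cm [ 61.66 -45.61  -6.87] turn [-1.000e-03 -1.000e-03 -1.354e+00]
[ 0.14266722 -0.55680567  0.23076465]
```

>>> send_rows(steps=[{"ax": 0, "ay": 0, "az": 0, "x": 0, "y": 0, "z": -4, "hand": -1}, {"ax": 0, "ay": 0, "x": 3, "y": -2, "z": -8, "az": -0.12, "hand": -1}, {"ax": 0, "ay": 0, "x": 6, "y": -4.5, "z": -10, "az": -0.24, "hand": -1}, {"ax": 0, "ay": 0, "x": 9, "y": -6.5, "z": -10, "az": -0.36, "hand": -1}, {"ax": 0, "ay": 0, "x": 12.3, "y": -9, "z": -10, "az": -0.48, "hand": -1}, {"ax": 0, "ay": 0, "x": 15.5, "y": -11.5, "z": -10, "az": -0.6, "hand": -1}, {"ax": 0, "ay": 0, "x": 18.7, "y": -14, "z": -10, "az": -0.72, "hand": -1}, {"ax": 0, "ay": 0, "x": 22, "y": -16.3, "z": -10, "az": -0.84, "hand": -1}, {"ax": 0, "ay": 0, "x": 25.2, "y": -18.6, "z": -10, "az": -0.96, "hand": -1}, {"ax": 0, "ay": 0, "x": 28.4, "y": -21, "z": -10, "az": -1.08, "hand": -1}, {"ax": 0, "ay": 0, "x": 31.6, "y": -23.4, "z": -10, "az": -1.2, "hand": -1}, {"ax": 0, "ay": 0, "x": 34.8, "y": -25.7, "z": -10, "az": -1.32, "hand": -1}])

```text
time_s: 1.1
position: [0.4167, -0.2196, 0.3313]
ee_rot: [[-0.006, 1.0, 0.0], [1.0, 0.006, 0.0], [0.0, 0.0, -1.0]]
ft_force: [0.1, -1.1, -0.5]
opening: 1.002
grasp_force: 0.0
```

```bash
python3 - <<'E'
from h import *
go(wd((0,.08)),.30,RY); print(env.observe()["position"])
E
```

```text
t 1.1 shift cm [25.63 21.16  3.13] turn [ 0.    -0.    -0.028]
[ 0.4167406  -0.21962633  0.33129071]
```

>>> send_rows(steps=[{"ax": 0, "ay": 0, "az": -0.03, "x": 6, "y": 5, "z": 0, "hand": -1}, {"ax": 0, "ay": 0, "az": -0.03, "x": 16, "y": 13, "z": 0, "hand": -1}, {"ax": 0, "ay": 0, "az": -0.03, "x": 25.6, "y": 21.2, "z": 1, "hand": -1}, {"ax": 0, "ay": 0, "az": -0.028, "x": 25.6, "y": 21.2, "z": 3.1, "hand": -1}, {"ax": 0, "ay": 0, "az": -0.028, "x": 25.6, "y": 21.2, "z": 3.1, "hand": -1}, {"ax": 0, "ay": 0, "az": -0.028, "x": 25.6, "y": 21.2, "z": 3.1, "hand": -1}, {"ax": 0, "ay": 0, "az": -0.028, "x": 25.6, "y": 21.2, "z": 3.1, "hand": -1}, {"ax": 0, "ay": 0, "az": -0.028, "x": 25.6, "y": 21.2, "z": 3.1, "hand": -1}, {"ax": 0, "ay": 0, "az": -0.028, "x": 25.6, "y": 21.2, "z": 3.1, "hand": -1}, {"ax": 0, "ay": 0, "az": -0.028, "x": 25.6, "y": 21.2, "z": 3.1, "hand": -1}, {"ax": 0, "ay": 0, "az": -0.028, "x": 25.6, "y": 21.2, "z": 3.1, "hand": -1}])

```text
time_s: 2.02
position: [0.6278, 0.0343, 0.2999]
ee_rot: [[-0.029, 1.0, -0.001], [1.0, 0.029, -0.0], [-0.0, -0.001, -1.0]]
ft_force: [0.3, 0.8, -0.1]
opening: 0.999
grasp_force: 0.0
```

```bash
python3 - <<'E'
from h import *
go(wd((0,.08)),.173,RY)
f=env.grab_frame("wrist"); cv2.imwrite("pics/w1.png",f["img"])
X=cloud(f);P=X.reshape(-1,3);P=P[~np.isnan(P[:,0])]
S=P[(P[:,0]>.57)&(P[:,0]<.7)&(P[:,1]>-.1)&(P[:,1]<.3)]
for a,b in((.2,.225),(.164,.175),(.155,.1635)):
    q=S[(S[:,2]>a)&(S[:,2]<b)]
    if len(q)>20: r=rk(q); print(a,len(q),np.round(np.percentile(r,[1,99],0),4),np.median(q[:,2]))
E
```

```text
t 2.02 shift cm [ 0.37 -0.08 12.69] turn [-0.001  0.    -0.005]
0.2 2065 [[-0.0296  0.0615]
 [ 0.0197  0.1032]] 0.20952836526612814
0.164 860 [[-0.0231  0.1028]
 [ 0.022   0.2008]] 0.16987905297629746
0.155 1361 [[-0.0138 -0.0548]
 [ 0.0157  0.1881]] 0.1598136010920263
```

View pics/w1.png

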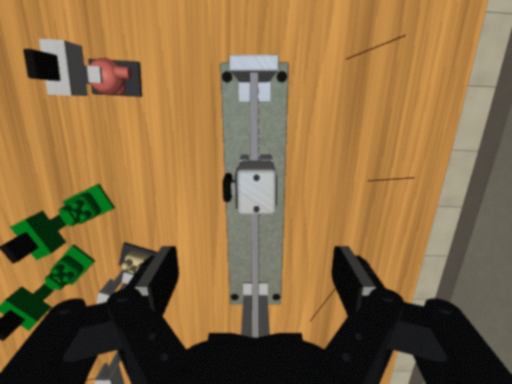

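The wrist view shows the stop at (256,185) with its black button at (228,187) on the front side. The home upright is at (254,62). The measured block, -30 to +20 mm in x and about 60 to 103 mm in y, matches the given sizes. Going down.

>>> send_rows(steps=[{"ax": 0, "ay": 0, "az": -0.005, "x": 0.4, "y": -0.1, "z": 4, "hand": -1}, {"ax": 0, "ay": 0, "az": -0.005, "x": 0.4, "y": -0.1, "z": 8, "hand": -1}, {"ax": 0, "ay": 0, "az": -0.005, "x": 0.4, "y": -0.1, "z": 11, "hand": -1}, {"ax": 0, "ay": 0, "az": -0.005, "x": 0.4, "y": -0.1, "z": 12.5, "hand": -1}, {"ax": 0, "ay": 0, "az": -0.005, "x": 0.4, "y": -0.1, "z": 12.7, "hand": -1}, {"ax": 0, "ay": 0, "az": -0.005, "x": 0.4, "y": -0.1, "z": 12.7, "hand": -1}, {"ax": 0, "ay": 0, "az": -0.005, "x": 0.4, "y": -0.1, "z": 12.7, "hand": -1}])

```text
time_s: 2.65
position: [0.6273, 0.0376, 0.1754]
ee_rot: [[-0.032, 0.999, 0.002], [0.999, 0.032, -0.0], [-0.0, 0.002, -1.0]]
ft_force: [-0.4, -0.7, -0.0]
opening: 1.0
grasp_force: 0.0
```

```bash
python3 - <<'E'
from h import *
go(wd((0,.081)),.173,RY)
E
```

```text
t 2.65 shift cm [ 0.14 -0.05  0.24] turn [ 0.002  0.    -0.002]
```

Good alignment. I close at 30 N.

>>> send_rows(steps=[{"ax": 0, "ay": 0, "az": 0, "x": 0, "y": 0, "z": 0, "hand": 0}, {"ax": 0, "ay": 0, "az": 0, "x": 0, "y": 0, "z": 0, "hand": 0.5}, {"ax": 0, "ay": 0, "az": 0, "x": 0, "y": 0, "z": 0, "hand": 0.5}, {"ax": 0, "ay": 0, "az": 0, "x": 0, "y": 0, "z": 0, "hand": 0.5}, {"ax": 0, "ay": 0, "az": 0, "x": 0, "y": 0, "z": 0, "hand": 0.5}, {"ax": 0, "ay": 0, "az": 0, "x": 0, "y": 0, "z": 0, "hand": 0.5}, {"ax": 0, "ay": 0, "az": 0, "x": 0, "y": 0, "z": 0, "hand": 0.5}, {"ax": 0, "ay": 0, "az": 0, "x": 0, "y": 0, "z": 0, "hand": 0.5}], squeeze=30)

```text
time_s: 3.32
position: [0.6269, 0.0383, 0.1743]
ee_rot: [[-0.033, 0.999, 0.001], [0.999, 0.033, -0.0], [-0.0, 0.001, -1.0]]
ft_force: [-2.1, -0.4, 7.6]
opening: 0.462
grasp_force: 31.4
```

>>> send_rows(steps=[{"ax": 0, "ay": 0, "az": 0, "x": -0.5, "y": 0, "z": 0, "hand": 0.5}, {"ax": 0, "ay": 0, "az": 0, "x": -2, "y": 0, "z": 0, "hand": 0.5}, {"ax": 0, "ay": 0, "az": 0, "x": -4, "y": 0, "z": 0, "hand": 0.5}, {"ax": 0, "ay": 0, "az": 0, "x": -6.5, "y": 0, "z": 0, "hand": 0.5}, {"ax": 0, "ay": 0, "az": 0, "x": -9, "y": 0, "z": 0, "hand": 0.5}, {"ax": 0, "ay": 0, "az": 0, "x": -12, "y": 0, "z": 0, "hand": 0.5}, {"ax": 0, "ay": 0, "az": 0, "x": -15, "y": 0, "z": 0, "hand": 0.5}, {"ax": 0, "ay": 0, "az": 0, "x": -18, "y": 0, "z": 0, "hand": 0.5}, {"ax": 0, "ay": 0, "az": 0, "x": -20.5, "y": 0, "z": 0, "hand": 0.5}, {"ax": 0, "ay": 0, "az": 0, "x": -22, "y": 0, "z": 0, "hand": 0.5}, {"ax": 0, "ay": 0, "az": 0, "x": -22, "y": 0, "z": 0, "hand": 0.5}, {"ax": 0, "ay": 0, "az": 0, "x": -22, "y": 0, "z": 0, "hand": 0.5}])

```text
time_s: 4.32
position: [0.6342, -0.183, 0.1743]
ee_rot: [[-0.031, 1.0, 0.001], [1.0, 0.031, -0.001], [-0.001, 0.001, -1.0]]
ft_force: [-1.5, 0.6, 8.8]
opening: 0.459
grasp_force: 31.7
```

>>> send_rows(steps=[{"ax": 0, "ay": 0, "az": 0, "x": 0, "y": 0, "z": 0, "hand": -1}, {"ax": 0, "ay": 0, "az": 0, "x": 0, "y": 0, "z": 0, "hand": -1}, {"ax": 0, "ay": 0, "az": 0, "x": 0, "y": 0, "z": 0, "hand": -1}, {"ax": 0, "ay": 0, "az": 0, "x": 0, "y": 0, "z": 0, "hand": -1}, {"ax": 0, "ay": 0, "az": 0, "x": 0, "y": 0, "z": 0, "hand": -1}, {"ax": 0, "ay": 0, "az": 0, "x": 0, "y": 0, "z": -3, "hand": -1}, {"ax": 0, "ay": 0, "az": 0, "x": 0, "y": 0, "z": -7, "hand": -1}, {"ax": 0, "ay": 0, "az": 0, "x": 0, "y": 0, "z": -11, "hand": -1}, {"ax": 0, "ay": 0, "az": 0, "x": 0, "y": 0, "z": -11.5, "hand": -1}])

```text
time_s: 5.07
position: [0.6353, -0.1818, 0.2964]
ee_rot: [[-0.033, 0.999, 0.009], [0.999, 0.033, -0.004], [-0.004, 0.009, -1.0]]
ft_force: [0.0, -0.0, 0.7]
opening: 1.001
grasp_force: 0.0
```

```bash
cat >> h.py <<'E'
C={"kidney":(.393,-.337),"molar":(.4195,-.1685),"heart":(.4145,.148)}
def carriers(f,C,rad=.05):
    P=cloud(f).reshape(-1,3);P=P[~np.isnan(P[:,0])]
    for k,(a,b) in C.items():
        q=P[(abs(P[:,0]-a)<rad)&(abs(P[:,1]-b)<rad)]; h=q[(q[:,2]>.11)&(q[:,2]<.138)]; t=q[(q[:,2]>.145)&(q[:,2]<.18)]
        print(" ",k,"tab",rect(t) if len(t)>5 else "","top",np.round(q[(q[:,2]>.167)&(q[:,2]<.18)].mean(0),4),"hook",rect(h) if len(h)>5 else "")
E
python3 - <<'E'
from h import *
f=env.grab_frame("scene"); cv2.imwrite("pics/s1.png",f["img"]); carriers(f,C)
carriers(env.grab_frame("side"),C)
P=cloud(f).reshape(-1,3);P=P[~np.isnan(P[:,0])]
r=rk(P); m=(P[:,2]>.19)&(P[:,2]<.215)&(r[:,0]>-.035)&(r[:,0]<.025)&(abs(r[:,1])<.19)
print("stop",np.round(np.percentile(r[m],[2,98],0),4))
go((.4145,.148),.30,-.075)
E
```

```text
kidney tab (array([ 393.1, -336.2]), array([12.8, 23.5]), 4.0) top [ 0.3936 -0.3347  0.1695] hook (array([ 393.4, -336.1]), array([32.3, 52. ]), 3.9)
  molar tab (array([ 426.7, -156.9]), array([ 6.1, 10.2]), 17.2) top [nan nan nan] hook (array([ 423. , -155.4]), array([32.9, 30.9]), 70.5)
  heart tab (array([414.4, 148.3]), array([16.9, 27.3]), 6.5) top [0.4157 0.1467 0.1695] hook (array([414.4, 148.3]), array([53.8, 30.5]), 89.9)
  kidney tab (array([ 392. , -340.5]), array([ 9.9, 30. ]), 2.0) top [ 0.3921 -0.3401  0.1697] hook (array([ 392.2, -339.4]), array([26.8, 59.4]), 3.3)
  molar tab (array([ 418.3, -170.2]), array([28.3, 10.1]), 72.8) top [ 0.4183 -0.1702  0.1702] hook (array([ 418.7, -168.9]), array([62.7, 26.8]), 72.6)
  heart tab (array([412.7, 140.1]), array([23.3, 10.1]), 87.4) top [0.4117 0.142  0.1715] hook (array([412.3, 146. ]), array([62.6, 25.5]), 84.5)
stop [[-0.0258 -0.1595]
 [ 0.0209 -0.1179]]
t 5.17 shift cm [ 33.68 -20.92  -1.03] turn [0.004 0.002 0.108]h.py:41: RuntimeWarning: Mean of empty slice.
  print(" ",k,"tab",rect(t) if len(t)>5 else "","top",np.round(q[(q[:,2]>.167)&(q[:,2]<.18)].mean(0),4),"hook",rect(h) if len(h)>5 else "")
  ret = um.true_divide(
```

View pics/s1.png

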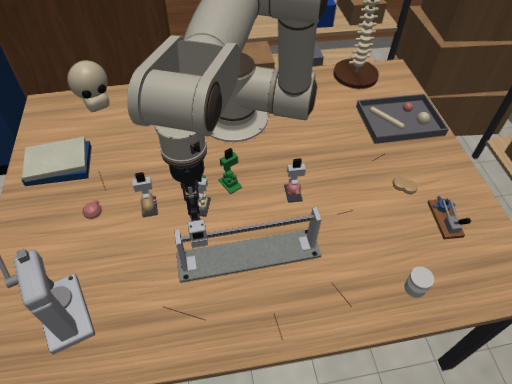

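The stop moved to about 0.305 at (198,232), and three carriers are present with nothing new uncovered. Next is the heart at (294,180).

>>> send_rows(steps=[{"ax": 0, "ay": 0, "az": 0, "x": 4, "y": -2.5, "z": -1, "hand": -1}, {"ax": 0, "ay": 0, "az": 0, "x": 14, "y": -8.5, "z": -1, "hand": -1}, {"ax": 0, "ay": 0, "az": 0.05, "x": 24, "y": -15, "z": -1, "hand": -1}, {"ax": 0.004, "ay": 0.002, "az": 0.108, "x": 33.7, "y": -20.9, "z": -1, "hand": -1}, {"ax": 0.004, "ay": 0.002, "az": 0.108, "x": 33.7, "y": -20.9, "z": -1, "hand": -1}, {"ax": 0.004, "ay": 0.002, "az": 0.108, "x": 33.7, "y": -20.9, "z": -1, "hand": -1}, {"ax": 0.004, "ay": 0.002, "az": 0.108, "x": 33.7, "y": -20.9, "z": -1, "hand": -1}, {"ax": 0.004, "ay": 0.002, "az": 0.108, "x": 33.7, "y": -20.9, "z": -1, "hand": -1}, {"ax": 0.004, "ay": 0.002, "az": 0.108, "x": 33.7, "y": -20.9, "z": -1, "hand": -1}, {"ax": 0.004, "ay": 0.002, "az": 0.108, "x": 33.7, "y": -20.9, "z": -1, "hand": -1}, {"ax": 0.004, "ay": 0.002, "az": 0.108, "x": 33.7, "y": -20.9, "z": -1, "hand": -1}, {"ax": 0.004, "ay": 0.002, "az": 0.108, "x": 33.7, "y": -20.9, "z": -1, "hand": -1}])

```text
time_s: 6.17
position: [0.4135, 0.1491, 0.2979]
ee_rot: [[0.072, 0.997, -0.004], [0.997, -0.072, 0.002], [0.002, -0.004, -1.0]]
ft_force: [0.2, -0.1, -0.1]
opening: 1.003
grasp_force: 0.0
```

```bash
python3 - <<'E'
from h import *
f=env.grab_frame("wrist"); carriers(f,{"heart":(.4145,.148)})
go((.4145,.148),.142,-.075)
E
```

```text
heart tab (array([412.9, 148.3]), array([24.8,  9.7]), 86.8) top [0.4128 0.1483 0.1696] hook (array([412.7, 147.6]), array([54.4, 25.9]), 88.1)
t 6.22 shift cm [-0.06  0.12 15.58] turn [-0.005 -0.002  0.001]
```

>>> send_rows(steps=[{"ax": 0, "ay": 0, "az": -0.02, "x": 0, "y": 0, "z": 4, "hand": -1}, {"ax": 0, "ay": 0, "az": -0.02, "x": -0.1, "y": 0, "z": 8, "hand": -0.5}, {"ax": 0, "ay": 0, "az": -0.02, "x": -0.1, "y": 0, "z": 12, "hand": 0}, {"ax": 0, "ay": 0, "az": -0.02, "x": -0.1, "y": 0, "z": 15, "hand": 0}, {"ax": 0, "ay": 0, "az": -0.02, "x": -0.1, "y": 0, "z": 15.6, "hand": 0}, {"ax": 0, "ay": 0, "az": -0.02, "x": -0.1, "y": 0, "z": 15.6, "hand": 0.2}, {"ax": 0, "ay": 0, "az": -0.02, "x": -0.1, "y": 0, "z": 15.6, "hand": 1}, {"ax": 0, "ay": 0, "az": -0.02, "x": -0.1, "y": 0, "z": 15.6, "hand": 1}, {"ax": 0, "ay": 0, "az": -0.02, "x": -0.1, "y": 0, "z": 15.6, "hand": 1}, {"ax": 0, "ay": 0, "az": -0.02, "x": -0.1, "y": 0, "z": 15.6, "hand": 1}, {"ax": 0, "ay": 0, "az": -0.02, "x": -0.1, "y": 0, "z": 15.6, "hand": 1}, {"ax": 0, "ay": 0, "az": -0.02, "x": -0.1, "y": 0, "z": 15.6, "hand": 1}], squeeze=60)

```text
time_s: 7.22
position: [0.4143, 0.1478, 0.1443]
ee_rot: [[0.055, 0.998, -0.001], [0.998, -0.055, 0.003], [0.003, -0.001, -1.0]]
ft_force: [-2.6, -0.2, 8.3]
opening: 0.107
grasp_force: 59.3
```

```bash
python3 - <<'E'
from h import *
s=env.observe(); print(s["opening"],s["grasp_force"],s["position"])
go(wd((-.10,.152)),.208,RY)
E
```

```text
0.10687007564405161 59.34509217739105 [0.41433595 0.14784216 0.14433201]
t 7.22 shift cm [-3.51 11.21 -6.39] turn [-0.001 -0.003 -0.089]
```

>>> send_rows(steps=[{"ax": 0, "ay": 0, "az": 0, "x": 0, "y": 0, "z": -2, "hand": 1}, {"ax": 0, "ay": 0, "az": 0, "x": 0, "y": 0, "z": -5, "hand": 1}, {"ax": 0, "ay": 0, "az": -0.04, "x": -1, "y": 2, "z": -6.8, "hand": 1}, {"ax": 0, "ay": 0, "az": -0.089, "x": -2, "y": 5, "z": -6.8, "hand": 1}, {"ax": 0, "ay": 0, "az": -0.089, "x": -3, "y": 8, "z": -6.8, "hand": 1}, {"ax": 0, "ay": 0, "az": -0.089, "x": -3.5, "y": 10.5, "z": -6.8, "hand": 1}, {"ax": 0, "ay": 0, "az": -0.089, "x": -3.5, "y": 11.2, "z": -6.8, "hand": 1}, {"ax": 0, "ay": 0, "az": -0.089, "x": -3.5, "y": 11.2, "z": -6.8, "hand": 1}, {"ax": 0, "ay": 0, "az": -0.089, "x": -3.5, "y": 11.2, "z": -6.8, "hand": 1}])

```text
time_s: 7.97
position: [0.5235, 0.1065, 0.2101]
ee_rot: [[-0.034, 0.999, -0.004], [0.999, 0.034, 0.002], [0.002, -0.004, -1.0]]
ft_force: [-0.2, 0.2, -2.9]
opening: 0.105
grasp_force: 59.3
```

```bash
cat >> h.py <<'E'
def held(n="side",extra=0):
    "hook of the held carrier near the tool, rack frame"
    s=env.observe(); p=np.array(s["position"]); f=env.grab_frame(n)
    P=cloud(f).reshape(-1,3);P=P[~np.isnan(P[:,0])]
    q=P[(np.hypot(P[:,0]-p[0],P[:,1]-p[1])<.045)&(P[:,2]<p[2]-.003)]
    print(n,"TCP rack",np.round(rk(p),4),"z",round(p[2],4),"open",round(s["opening"],3),"grip",round(s["grasp_force"],1),"ft",np.round(s["ft_force"],1))
    for a,b in((.004,.012),(.012,.03),(.082,.13),(.13,.15)):
        w=q[(q[:,2]<p[2]-a)&(q[:,2]>p[2]-b)]
        if len(w)>6: r=rk(w); print("  below TCP",a,b,len(w),np.round(np.percentile(r,[2,98],0),3).tolist(),"z",np.round(np.percentile(w[:,2],[2,98]),3))
    return f
E
python3 - <<'E'
from h import *
f=held("side"); cv2.imwrite("pics/s2.png",cv2.resize(f["img"][100:292,180:436],None,fx=3,fy=3)); held("scene")
go(wd((0,.152)),.21,RY)
E
```

```text
side TCP rack [-0.1009  0.152 ] z 0.2101 open 0.105 grip 59.3 ft [-0.2  0.2 -2.9]
  below TCP 0.004 0.012 47 [[-0.115, 0.12], [-0.09, 0.169]] z [0.199 0.205]
  below TCP 0.012 0.03 29 [[-0.115, 0.123], [-0.091, 0.167]] z [0.181 0.198]
  below TCP 0.082 0.13 188 [[-0.134, 0.126], [-0.069, 0.16]] z [0.082 0.127]
  below TCP 0.13 0.15 144 [[-0.14, 0.123], [-0.066, 0.174]] z [0.067 0.078]
scene TCP rack [-0.1013  0.1522] z 0.2102 open 0.104 grip 59.3 ft [-0.2  0.2 -4. ]
  below TCP 0.004 0.012 93 [[-0.115, 0.127], [-0.087, 0.179]] z [0.199 0.205]
  below TCP 0.012 0.03 81 [[-0.114, 0.126], [-0.086, 0.179]] z [0.18  0.198]
  below TCP 0.082 0.13 220 [[-0.13, 0.13], [-0.067, 0.173]] z [0.085 0.128]
  below TCP 0.13 0.15 150 [[-0.136, 0.128], [-0.064, 0.176]] z [0.068 0.077]
t 8.07 shift cm [-4.000e-02  1.014e+01 -1.000e-02] turn [-0.004 -0.002  0.001]
```

View pics/s2.png

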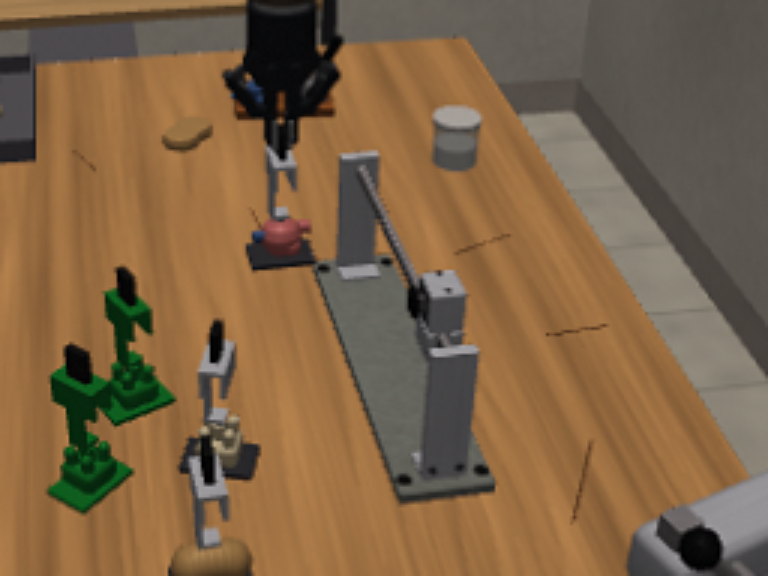

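The side view shows the heart held upright at crop (285,200), with its hook opening toward the rail and its height correct. Inserting it over the rail.

>>> send_rows(steps=[{"ax": 0, "ay": 0, "az": 0, "x": 0, "y": 2, "z": 0, "hand": 1}, {"ax": 0, "ay": 0, "az": 0, "x": 0, "y": 4.5, "z": 0, "hand": 1}, {"ax": 0, "ay": 0, "az": 0, "x": 0, "y": 7, "z": 0, "hand": 1}, {"ax": 0, "ay": 0, "az": 0, "x": 0, "y": 9, "z": 0, "hand": 1}, {"ax": 0, "ay": 0, "az": 0, "x": 0, "y": 10.1, "z": 0, "hand": 1}, {"ax": 0, "ay": 0, "az": 0, "x": 0, "y": 10.1, "z": 0, "hand": 1}, {"ax": 0, "ay": 0, "az": 0, "x": 0, "y": 10.1, "z": 0.5, "hand": 1}, {"ax": 0, "ay": 0, "az": 0, "x": 0, "y": 10.1, "z": 1, "hand": 1}, {"ax": 0, "ay": 0, "az": 0, "x": 0, "y": 10.1, "z": 1.5, "hand": 1}, {"ax": 0, "ay": 0, "az": 0, "x": 0, "y": 10.1, "z": 2, "hand": 1}, {"ax": 0, "ay": 0, "az": 0, "x": 0, "y": 10.1, "z": 2, "hand": 1}])

```text
time_s: 8.98
position: [0.6237, 0.1099, 0.1883]
ee_rot: [[-0.034, 0.999, -0.005], [0.999, 0.034, 0.002], [0.002, -0.005, -1.0]]
ft_force: [-0.7, -0.2, -3.7]
opening: 0.102
grasp_force: 59.4
```

```bash
python3 - <<'E'
from h import *
held("scene"); go(wd((0,.155)),.174,RY)
E
```

```text
scene TCP rack [-0.0007  0.1521] z 0.1883 open 0.102 grip 59.4 ft [-0.7 -0.2 -3.7]
  below TCP 0.004 0.012 88 [[-0.013, 0.126], [0.013, 0.179]] z [0.176 0.183]
  below TCP 0.012 0.03 135 [[-0.01, 0.112], [0.02, 0.196]] z [0.159 0.176]
  below TCP 0.082 0.13 288 [[-0.022, 0.13], [0.034, 0.19]] z [0.063 0.106]
  below TCP 0.13 0.15 197 [[-0.036, 0.128], [0.037, 0.19]] z [0.04  0.056]
t 9.03 shift cm [0.29 0.05 1.49] turn [-0.005 -0.002  0.   ]
```

>>> send_rows(steps=[{"ax": 0, "ay": 0, "az": 0, "x": 0, "y": 0.05, "z": 0.5, "hand": 1}, {"ax": 0, "ay": 0, "az": 0, "x": 0, "y": 0.05, "z": 1, "hand": 1}, {"ax": 0, "ay": 0, "az": 0, "x": 0, "y": 0.05, "z": 1.3, "hand": 1}, {"ax": 0, "ay": 0, "az": 0, "x": 0.2, "y": 0.05, "z": 1.4, "hand": 1}, {"ax": 0, "ay": 0, "az": 0, "x": 0.5, "y": 0.05, "z": 1.4, "hand": 1}, {"ax": 0, "ay": 0, "az": 0, "x": 0.7, "y": 0.05, "z": 1.4, "hand": 1}, {"ax": 0, "ay": 0, "az": 0, "x": 0.7, "y": 0.05, "z": 1.4, "hand": 1}])

```text
time_s: 9.62
position: [0.6248, 0.1175, 0.1757]
ee_rot: [[-0.034, 0.999, -0.004], [0.999, 0.034, 0.002], [0.002, -0.004, -1.0]]
ft_force: [0.2, -0.0, -3.6]
opening: 0.102
grasp_force: 59.4
```

>>> send_rows(steps=[{"ax": 0, "ay": 0, "az": 0, "x": 0, "y": 0, "z": 0.2, "hand": 0.5}, {"ax": 0, "ay": 0, "az": 0, "x": 0, "y": 0, "z": 0.2, "hand": 0}, {"ax": 0, "ay": 0, "az": 0, "x": 0, "y": 0, "z": 0.2, "hand": 0}, {"ax": 0, "ay": 0, "az": 0, "x": 0, "y": 0, "z": 0.2, "hand": 0}, {"ax": 0, "ay": 0, "az": 0, "x": 0, "y": 0, "z": -3, "hand": 0}, {"ax": 0, "ay": 0, "az": 0, "x": 0, "y": 0, "z": -7, "hand": 0}, {"ax": 0, "ay": 0, "az": 0, "x": 0, "y": 0, "z": -11, "hand": 0}, {"ax": 0, "ay": 0, "az": 0, "x": -2, "y": -2, "z": -12, "hand": -1}, {"ax": 0, "ay": 0, "az": 0, "x": -4, "y": -4, "z": -12, "hand": -1}])

```text
time_s: 10.37
position: [0.5873, 0.0754, 0.2993]
ee_rot: [[-0.035, 0.999, 0.002], [0.999, 0.035, 0.002], [0.002, 0.002, -1.0]]
ft_force: [-0.0, -0.4, -0.8]
opening: 0.764
grasp_force: 0.0
```

```bash
cat >> h.py <<'E'
def hung(n="scene"):
    f=env.grab_frame(n); P=cloud(f).reshape(-1,3);P=P[~np.isnan(P[:,0])]; r=rk(P)
    m=(abs(r[:,0])<.03)&(abs(r[:,1])<.186)&(P[:,2]>.163)&(P[:,2]<.205); Q=np.c_[r[m],P[m,2]]
    h=np.histogram(Q[:,1],np.arange(-.19,.191,.01))
    if len(Q): print(n,"occupied y(cm):count",[(int(round(e*100)),int(c)) for c,e in zip(h[0],h[1]) if c>2])
    t=Q[Q[:,2]>.175]; print("  tabs x",np.round(np.percentile(t[:,0],[5,95]),3),"zmax",np.round(np.percentile(Q[:,2],98),3))
    return f
E
python3 - <<'E'
from h import *
f=hung(); carriers(f,{k:C[k] for k in("kidney","molar")})
go((.4195,-.1685),.30,-.28)
E
```

```text
scene occupied y(cm):count [(-16, 36), (-15, 42), (-14, 38), (-13, 38), (-12, 13), (13, 18), (14, 39), (15, 41), (16, 43), (17, 22), (18, 16)]
  tabs x [-0.026  0.021] zmax 0.205
  kidney tab (array([ 394.5, -335.6]), array([14.4, 22.6]), 28.3) top [ 0.3941 -0.3363  0.1703] hook (array([ 393.4, -336.2]), array([32.5, 52. ]), 4.6)
  molar tab (array([ 419.3, -166.8]), array([27.8, 13.7]), 65.2) top [ 0.4205 -0.1667  0.1698] hook (array([ 419.7, -166.6]), array([54.8, 30. ]), 73.0)
t 10.42 shift cm [-23.5  -17.27  -0.2 ] turn [-0.001 -0.001  0.314]
```

>>> send_rows(steps=[{"ax": 0, "ay": 0, "az": 0.05, "x": -4, "y": -3, "z": -0.2, "hand": -1}, {"ax": 0, "ay": 0, "az": 0.15, "x": -11, "y": -8, "z": -0.2, "hand": -1}, {"ax": 0, "ay": 0, "az": 0.25, "x": -18, "y": -13, "z": -0.2, "hand": -1}, {"ax": 0, "ay": 0, "az": 0.314, "x": -23.5, "y": -17.3, "z": -0.2, "hand": -1}, {"ax": 0, "ay": 0, "az": 0.314, "x": -23.5, "y": -17.3, "z": -0.2, "hand": -1}, {"ax": 0, "ay": 0, "az": 0.314, "x": -23.5, "y": -17.3, "z": -0.2, "hand": -1}, {"ax": 0, "ay": 0, "az": 0.314, "x": -23.5, "y": -17.3, "z": -0.2, "hand": -1}, {"ax": 0, "ay": 0, "az": 0.314, "x": -23.5, "y": -17.3, "z": -0.2, "hand": -1}, {"ax": 0, "ay": 0, "az": 0.314, "x": -23.5, "y": -17.3, "z": -0.2, "hand": -1}, {"ax": 0, "ay": 0, "az": 0.314, "x": -23.5, "y": -17.3, "z": -0.2, "hand": -1}])

```text
time_s: 11.25
position: [0.4217, -0.1654, 0.2978]
ee_rot: [[0.277, 0.961, -0.003], [0.961, -0.277, 0.002], [0.001, -0.004, -1.0]]
ft_force: [0.4, 0.3, 0.2]
opening: 0.998
grasp_force: 0.0
```

```bash
python3 - <<'E'
from h import *
f=env.grab_frame("wrist"); carriers(f,{"molar":C["molar"]})
X=cloud(f);m=(X[...,2]>.14)&(X[...,2]<.18)&(np.hypot(X[...,0]-.42,X[...,1]+.17)<.13)
k,l,st,c=cv2.connectedComponentsWithStats(m.astype(np.uint8))
for i in range(1,k):
    if st[i,4]>40:
        q=X[l==i]; print(np.round(c[i]),rect(q),f["img"][l==i].mean(0).round())
cv2.imwrite("pics/w2.png",f["img"])
go((.4195,-.1685),.143,-.29)
E
```

```text
molar tab (array([ 418.6, -166.6]), array([26. ,  9.7]), 74.0) top [ 0.4186 -0.1662  0.1696] hook (array([ 418.5, -167. ]), array([54.5, 25.7]), 72.9)
[155. 114.] (array([343.2, -68.4]), array([10.1,  5.4]), 35.8) [13. 21. 17.]
[253. 184.] (array([ 418.6, -166.6]), array([26. ,  9.7]), 74.0) [48. 49. 48.]
[156. 229.] (array([ 294.9, -188.4]), array([ 6.7, 14.1]), 8.6) [13. 22. 20.]
t 11.3 shift cm [-0.44 -0.08 15.47] turn [-0.004 -0.001  0.01 ]
```

View pics/w2.png

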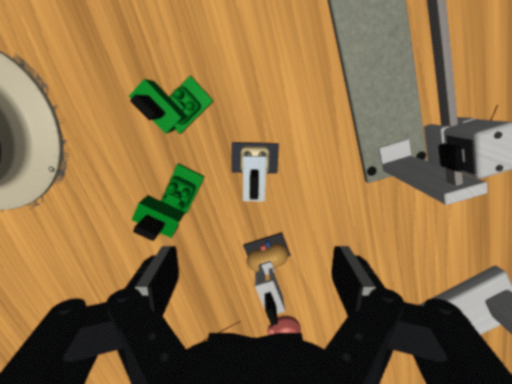

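The ivory molar is centred at (254,170) under the gripper. The lookalikes at (170,105) and (165,205) are green, so not meant. Grasping the ivory one.

>>> send_rows(steps=[{"ax": 0, "ay": 0, "az": 0.005, "x": -0.2, "y": -0.2, "z": 4, "hand": -0.5}, {"ax": 0, "ay": 0, "az": 0.005, "x": -0.2, "y": -0.2, "z": 8, "hand": 0}, {"ax": 0, "ay": 0, "az": 0.005, "x": -0.2, "y": -0.2, "z": 12, "hand": 0}, {"ax": 0, "ay": 0, "az": 0.005, "x": -0.2, "y": -0.2, "z": 15, "hand": 0}, {"ax": 0, "ay": 0, "az": 0.005, "x": -0.2, "y": -0.2, "z": 15.4, "hand": 0.2}, {"ax": 0, "ay": 0, "az": 0.005, "x": -0.2, "y": -0.2, "z": 15.4, "hand": 0.2}, {"ax": 0, "ay": 0, "az": 0.005, "x": -0.2, "y": -0.2, "z": 15.4, "hand": 1}, {"ax": 0, "ay": 0, "az": 0.005, "x": -0.2, "y": -0.2, "z": 15.4, "hand": 1}, {"ax": 0, "ay": 0, "az": 0.005, "x": -0.2, "y": -0.2, "z": 15.4, "hand": 1}, {"ax": 0, "ay": 0, "az": 0.005, "x": -0.2, "y": -0.2, "z": 15.4, "hand": 1}, {"ax": 0, "ay": 0, "az": 0.005, "x": -0.2, "y": -0.2, "z": 15.4, "hand": 1}])

```text
time_s: 12.22
position: [0.4197, -0.1668, 0.146]
ee_rot: [[0.281, 0.96, -0.001], [0.96, -0.281, 0.0], [0.0, -0.001, -1.0]]
ft_force: [0.3, 1.2, 7.5]
opening: 0.105
grasp_force: 59.7
```

```bash
python3 - <<'E'
from h import *
s=env.observe(); print(s["opening"],s["grasp_force"],s["position"])
go(wd((-.10,.098)),.21,RY)
E
```

```text
0.10520333933280228 59.680089354515076 [ 0.41971228 -0.16684777  0.14598733]
t 12.22 shift cm [24.05  4.05 -6.4 ] turn [-0.001 -0.    -0.319]
```

>>> send_rows(steps=[{"ax": 0, "ay": 0, "az": 0, "x": 0, "y": 0, "z": -2, "hand": 1}, {"ax": 0, "ay": 0, "az": 0, "x": 0, "y": 0, "z": -5, "hand": 1}, {"ax": 0, "ay": 0, "az": -0.05, "x": 2, "y": 0.5, "z": -6.8, "hand": 1}, {"ax": 0, "ay": 0, "az": -0.1, "x": 5, "y": 1, "z": -6.8, "hand": 1}, {"ax": 0, "ay": 0, "az": -0.15, "x": 9, "y": 1.6, "z": -6.8, "hand": 1}, {"ax": 0, "ay": 0, "az": -0.2, "x": 13, "y": 2.2, "z": -6.8, "hand": 1}, {"ax": 0, "ay": 0, "az": -0.25, "x": 17, "y": 2.9, "z": -6.8, "hand": 1}, {"ax": 0, "ay": 0, "az": -0.3, "x": 21, "y": 3.6, "z": -6.8, "hand": 1}, {"ax": 0, "ay": 0, "az": -0.319, "x": 23.5, "y": 4, "z": -6.8, "hand": 1}, {"ax": 0, "ay": 0, "az": -0.319, "x": 24.1, "y": 4.05, "z": -6.8, "hand": 1}, {"ax": 0, "ay": 0, "az": -0.319, "x": 24.1, "y": 4.05, "z": -6.8, "hand": 1}, {"ax": 0, "ay": 0, "az": -0.319, "x": 24.1, "y": 4.05, "z": -6.8, "hand": 1}])

```text
time_s: 13.22
position: [0.5255, 0.0532, 0.2124]
ee_rot: [[-0.034, 0.999, -0.003], [0.999, 0.034, 0.002], [0.002, -0.003, -1.0]]
ft_force: [-1.2, 0.8, -4.5]
opening: 0.103
grasp_force: 59.3
```

```bash
python3 - <<'E'
from h import *
held("side"); hung(); held("scene")
go(wd((0,.098)),.212,RY)
E
```

```text
side TCP rack [-0.1007  0.0987] z 0.2124 open 0.103 grip 59.3 ft [-1.2  0.8 -4.5]
  below TCP 0.004 0.012 39 [[-0.115, 0.068], [-0.089, 0.12]] z [0.201 0.208]
  below TCP 0.012 0.03 46 [[-0.115, 0.069], [-0.088, 0.113]] z [0.183 0.2  ]
  below TCP 0.082 0.13 186 [[-0.123, 0.074], [-0.082, 0.111]] z [0.084 0.129]
  below TCP 0.13 0.15 145 [[-0.139, 0.071], [-0.066, 0.12]] z [0.067 0.081]
scene occupied y(cm):count [(-17, 3), (-16, 36), (-15, 39), (-14, 41), (-13, 37), (-12, 12), (13, 20), (14, 35), (15, 43), (16, 41), (17, 22), (18, 15)]
  tabs x [-0.025  0.022] zmax 0.204
scene TCP rack [-0.101   0.0978] z 0.2122 open 0.101 grip 59.3 ft [ 1.9 -0.2 -3.3]
  below TCP 0.004 0.012 72 [[-0.113, 0.073], [-0.086, 0.124]] z [0.2   0.206]
  below TCP 0.012 0.03 104 [[-0.114, 0.071], [-0.087, 0.125]] z [0.183 0.2  ]
  below TCP 0.082 0.13 222 [[-0.115, 0.078], [-0.078, 0.117]] z [0.084 0.13 ]
  below TCP 0.13 0.15 147 [[-0.134, 0.074], [-0.063, 0.122]] z [0.069 0.08 ]
t 13.37 shift cm [ 0.04 10.1  -0.02] turn [-0.003 -0.002 -0.001]
```

>>> send_rows(steps=[{"ax": 0, "ay": 0, "az": 0, "x": 0, "y": 2, "z": 0, "hand": 1}, {"ax": 0, "ay": 0, "az": 0, "x": 0, "y": 4.5, "z": 0, "hand": 1}, {"ax": 0, "ay": 0, "az": 0, "x": 0, "y": 7, "z": 0, "hand": 1}, {"ax": 0, "ay": 0, "az": 0, "x": 0, "y": 9, "z": 0, "hand": 1}, {"ax": 0, "ay": 0, "az": 0, "x": 0, "y": 10.1, "z": 0, "hand": 1}, {"ax": 0, "ay": 0, "az": 0, "x": 0, "y": 10.1, "z": 0, "hand": 1}, {"ax": 0, "ay": 0, "az": 0, "x": 0, "y": 10.1, "z": 0.6, "hand": 1}, {"ax": 0, "ay": 0, "az": 0, "x": 0, "y": 10.1, "z": 1.3, "hand": 1}, {"ax": 0, "ay": 0, "az": 0, "x": 0, "y": 10.1, "z": 2, "hand": 1}, {"ax": 0, "ay": 0, "az": 0, "x": 0, "y": 10.1, "z": 2, "hand": 1}, {"ax": 0, "ay": 0, "az": 0, "x": 0, "y": 10.1, "z": 2, "hand": 1}])

```text
time_s: 14.28
position: [0.6257, 0.0567, 0.1909]
ee_rot: [[-0.034, 0.999, -0.005], [0.999, 0.034, 0.002], [0.002, -0.005, -1.0]]
ft_force: [-0.5, 0.3, -3.3]
opening: 0.105
grasp_force: 59.3
```

```bash
python3 - <<'E'
from h import *
held("scene"); hung("scene");go(wd((0,.104)),.176,RY)
E
```

```text
scene TCP rack [-0.0004  0.0988] z 0.1909 open 0.105 grip 59.3 ft [-0.5  0.3 -3.3]
  below TCP 0.004 0.012 60 [[-0.011, 0.075], [0.013, 0.125]] z [0.179 0.184]
  below TCP 0.012 0.03 150 [[-0.014, 0.071], [0.014, 0.142]] z [0.161 0.179]
  below TCP 0.082 0.13 250 [[-0.015, 0.08], [0.022, 0.142]] z [0.062 0.108]
  below TCP 0.13 0.15 175 [[-0.035, 0.075], [0.037, 0.138]] z [0.046 0.059]
scene occupied y(cm):count [(-17, 6), (-16, 34), (-15, 43), (-14, 41), (-13, 36), (-12, 12), (7, 38), (8, 49), (9, 32), (10, 25), (11, 26), (12, 20), (13, 17), (14, 39), (15, 45), (16, 43), (17, 24), (18, 15)]
  tabs x [-0.024  0.021] zmax 0.204
t 14.38 shift cm [ 0.51 -0.    1.57] turn [-0.003 -0.002  0.   ]
```

Lip is over the rail with no contact. I lower it, slide it about 6 mm home, release and rise.

>>> send_rows(steps=[{"ax": 0, "ay": 0, "az": 0, "x": 0, "y": 0, "z": 0.6, "hand": 1}, {"ax": 0, "ay": 0, "az": 0, "x": 0, "y": 0, "z": 1.2, "hand": 1}, {"ax": 0, "ay": 0, "az": 0, "x": 0.3, "y": 0, "z": 1.5, "hand": 1}, {"ax": 0, "ay": 0, "az": 0, "x": 0.6, "y": 0, "z": 1.6, "hand": 1}, {"ax": 0, "ay": 0, "az": 0, "x": 0.6, "y": 0, "z": 1.6, "hand": 1}, {"ax": 0, "ay": 0, "az": 0, "x": 0.6, "y": 0, "z": 1.6, "hand": 1}])

```text
time_s: 14.88
position: [0.6265, 0.0626, 0.176]
ee_rot: [[-0.034, 0.999, -0.002], [0.999, 0.034, 0.001], [0.002, -0.002, -1.0]]
ft_force: [-1.4, -3.1, 5.4]
opening: 0.104
grasp_force: 60.8
```

>>> send_rows(steps=[{"ax": 0, "ay": 0, "az": 0, "x": 0, "y": 0, "z": 0.1, "hand": 0.5}, {"ax": 0, "ay": 0, "az": 0, "x": 0, "y": 0, "z": 0.1, "hand": 0}, {"ax": 0, "ay": 0, "az": 0, "x": 0, "y": 0, "z": 0.1, "hand": 0}, {"ax": 0, "ay": 0, "az": 0, "x": 0, "y": 0, "z": 0.1, "hand": 0}, {"ax": 0, "ay": 0, "az": 0, "x": 0, "y": 0, "z": -3, "hand": 0}, {"ax": 0, "ay": 0, "az": 0, "x": 0, "y": 0, "z": -7, "hand": 0}, {"ax": 0, "ay": 0, "az": 0, "x": 0, "y": 0, "z": -11, "hand": 0}, {"ax": 0, "ay": 0, "az": 0, "x": -2, "y": -2, "z": -12, "hand": -1}, {"ax": 0, "ay": 0, "az": 0, "x": -4, "y": -4, "z": -12, "hand": -1}])

```text
time_s: 15.63
position: [0.5886, 0.0214, 0.2989]
ee_rot: [[-0.036, 0.999, 0.001], [0.999, 0.036, 0.002], [0.002, 0.001, -1.0]]
ft_force: [0.5, -0.0, -0.8]
opening: 0.767
grasp_force: 0.0
```

```bash
python3 - <<'E'
from h import *
f=hung(); carriers(f,{"kidney":C["kidney"]}); carriers(env.grab_frame("side"),{"kidney":C["kidney"]})
go((.3928,-.3375),.30,.06)
E
```

```text
scene occupied y(cm):count [(-17, 5), (-16, 31), (-15, 39), (-14, 42), (-13, 35), (-12, 11), (7, 7), (8, 25), (9, 47), (10, 40), (11, 34), (12, 26), (13, 23), (14, 39), (15, 40), (16, 45), (17, 18), (18, 13)]
  tabs x [-0.024  0.021] zmax 0.204
  kidney tab (array([ 393.8, -336.2]), array([14.4, 23.8]), 3.8) top [ 0.3936 -0.3358  0.1693] hook (array([ 393.2, -336. ]), array([30.8, 51.6]), 3.7)
  kidney tab (array([ 391.9, -339.9]), array([10. , 27.4]), 3.1) top [ 0.3923 -0.3398  0.17  ] hook (array([ 392. , -337.8]), array([26.4, 61.3]), 3.0)
t 15.73 shift cm [-35.04 -20.52  -0.33] turn [-0.002 -0.001 -0.028]
```

>>> send_rows(steps=[{"ax": 0, "ay": 0, "az": 0, "x": -4, "y": -2.5, "z": -0.3, "hand": -1}, {"ax": 0, "ay": 0, "az": -0.03, "x": -12, "y": -7, "z": -0.3, "hand": -1}, {"ax": 0, "ay": 0, "az": -0.03, "x": -24, "y": -14, "z": -0.3, "hand": -1}, {"ax": 0, "ay": 0, "az": -0.03, "x": -35, "y": -20.5, "z": -0.3, "hand": -1}, {"ax": 0, "ay": 0, "az": -0.03, "x": -35, "y": -20.5, "z": -0.3, "hand": -1}, {"ax": 0, "ay": 0, "az": -0.03, "x": -35, "y": -20.5, "z": -0.3, "hand": -1}, {"ax": 0, "ay": 0, "az": -0.03, "x": -35, "y": -20.5, "z": -0.3, "hand": -1}, {"ax": 0, "ay": 0, "az": -0.03, "x": -35, "y": -20.5, "z": -0.3, "hand": -1}, {"ax": 0, "ay": 0, "az": -0.03, "x": -35, "y": -20.5, "z": -0.3, "hand": -1}, {"ax": 0, "ay": 0, "az": -0.03, "x": -35, "y": -20.5, "z": -0.3, "hand": -1}, {"ax": 0, "ay": 0, "az": -0.03, "x": -35, "y": -20.5, "z": -0.3, "hand": -1}, {"ax": 0, "ay": 0, "az": -0.03, "x": -35, "y": -20.5, "z": -0.3, "hand": -1}])

```text
time_s: 16.73
position: [0.3944, -0.3366, 0.2979]
ee_rot: [[-0.061, 0.998, -0.004], [0.998, 0.061, 0.003], [0.003, -0.004, -1.0]]
ft_force: [0.2, 0.3, -0.7]
opening: 0.999
grasp_force: 0.0
```

```bash
python3 - <<'E'
from h import *
f=env.grab_frame("wrist"); carriers(f,{"kidney":C["kidney"]})
go((.3928,-.3375),.143,.06)
E
```

```text
kidney tab (array([ 391.8, -336.3]), array([ 9.7, 25.2]), 3.8) top [ 0.3919 -0.3361  0.1696] hook (array([ 392. , -336.7]), array([25.9, 53.9]), 3.4)
t 16.78 shift cm [-0.22 -0.16 15.51] turn [-0.004 -0.003  0.003]
```

>>> send_rows(steps=[{"ax": 0, "ay": 0, "az": 0, "x": -0.1, "y": -0.2, "z": 4, "hand": -0.5}, {"ax": 0, "ay": 0, "az": 0, "x": -0.1, "y": -0.2, "z": 8, "hand": 0}, {"ax": 0, "ay": 0, "az": 0, "x": -0.1, "y": -0.2, "z": 12, "hand": 0}, {"ax": 0, "ay": 0, "az": 0, "x": -0.1, "y": -0.2, "z": 15, "hand": 0}, {"ax": 0, "ay": 0, "az": 0, "x": -0.1, "y": -0.2, "z": 15.4, "hand": 0.2}, {"ax": 0, "ay": 0, "az": 0, "x": -0.1, "y": -0.2, "z": 15.4, "hand": 0.2}, {"ax": 0, "ay": 0, "az": 0, "x": -0.1, "y": -0.2, "z": 15.4, "hand": 1}, {"ax": 0, "ay": 0, "az": 0, "x": -0.1, "y": -0.2, "z": 15.4, "hand": 1}, {"ax": 0, "ay": 0, "az": 0, "x": -0.1, "y": -0.2, "z": 15.4, "hand": 1}, {"ax": 0, "ay": 0, "az": 0, "x": -0.1, "y": -0.2, "z": 15.4, "hand": 1}, {"ax": 0, "ay": 0, "az": 0, "x": -0.1, "y": -0.2, "z": 15.4, "hand": 1}])

```text
time_s: 17.7
position: [0.3931, -0.337, 0.1469]
ee_rot: [[-0.064, 0.998, -0.002], [0.998, 0.064, -0.0], [-0.0, -0.002, -1.0]]
ft_force: [-1.7, 1.5, 6.6]
opening: 0.102
grasp_force: 59.2
```

```bash
python3 - <<'E'
from h import *
s=env.observe(); print(s["opening"],s["grasp_force"],s["position"])
go(wd((-.10,.044)),.212,RY)
E
```

```text
0.10196079600421214 59.158539175987244 [ 0.39312371 -0.33700076  0.14686812]
t 17.7 shift cm [32.62 15.6  -6.55] turn [-0.002  0.     0.03 ]
```

>>> send_rows(steps=[{"ax": 0, "ay": 0, "az": 0, "x": 0, "y": 0, "z": -2, "hand": 1}, {"ax": 0, "ay": 0, "az": 0, "x": 0, "y": 0, "z": -5, "hand": 1}, {"ax": 0, "ay": 0, "az": 0, "x": 2, "y": 1, "z": -6.8, "hand": 1}, {"ax": 0, "ay": 0, "az": 0.01, "x": 5, "y": 2.5, "z": -6.8, "hand": 1}, {"ax": 0, "ay": 0, "az": 0.02, "x": 8.5, "y": 4, "z": -6.8, "hand": 1}, {"ax": 0, "ay": 0, "az": 0.03, "x": 12, "y": 6, "z": -6.8, "hand": 1}, {"ax": 0, "ay": 0, "az": 0.03, "x": 15.7, "y": 7.7, "z": -6.8, "hand": 1}, {"ax": 0, "ay": 0, "az": 0.03, "x": 19.3, "y": 9.4, "z": -6.8, "hand": 1}, {"ax": 0, "ay": 0, "az": 0.03, "x": 23, "y": 11.2, "z": -6.8, "hand": 1}, {"ax": 0, "ay": 0, "az": 0.03, "x": 26.5, "y": 12.8, "z": -6.8, "hand": 1}, {"ax": 0, "ay": 0, "az": 0.03, "x": 30, "y": 14.4, "z": -6.8, "hand": 1}, {"ax": 0, "ay": 0, "az": 0.03, "x": 32.6, "y": 15.6, "z": -6.8, "hand": 1}])

```text
time_s: 18.7
position: [0.5284, 0.0018, 0.2144]
ee_rot: [[-0.035, 0.999, -0.001], [0.999, 0.035, 0.002], [0.002, -0.001, -1.0]]
ft_force: [0.4, 0.4, -3.2]
opening: 0.103
grasp_force: 59.1
```

>>> send_rows(steps=[{"ax": 0, "ay": 0, "az": 0, "x": 0, "y": 0, "z": 0, "hand": 1}, {"ax": 0, "ay": 0, "az": 0, "x": 0, "y": 0, "z": 0, "hand": 1}])

```text
time_s: 18.87
position: [0.5281, 0.0002, 0.2139]
ee_rot: [[-0.037, 0.999, -0.002], [0.999, 0.037, 0.002], [0.002, -0.002, -1.0]]
ft_force: [0.2, -1.4, -2.0]
opening: 0.105
grasp_force: 59.1
```

```bash
python3 - <<'E'
from h import *
held("side"); hung(); held("scene")
go(wd((0,.044)),.213,RY)
E
```

```text
side TCP rack [-0.0999  0.0456] z 0.2139 open 0.105 grip 59.1 ft [ 0.2 -1.4 -2. ]
  below TCP 0.004 0.012 41 [[-0.113, 0.018], [-0.089, 0.067]] z [0.202 0.208]
  below TCP 0.012 0.03 50 [[-0.114, 0.015], [-0.088, 0.063]] z [0.185 0.202]
  below TCP 0.082 0.13 252 [[-0.135, 0.024], [-0.069, 0.052]] z [0.085 0.13 ]
  below TCP 0.13 0.15 144 [[-0.138, 0.018], [-0.064, 0.062]] z [0.068 0.083]
scene occupied y(cm):count [(-17, 3), (-16, 33), (-15, 37), (-14, 41), (-13, 35), (-12, 10), (7, 7), (8, 27), (9, 48), (10, 45), (11, 32), (12, 21), (13, 22), (14, 41), (15, 42), (16, 39), (17, 25), (18, 14)]
  tabs x [-0.024  0.021] zmax 0.204
scene TCP rack [-0.1005  0.0439] z 0.2135 open 0.101 grip 59.1 ft [-0.1 -0.2 -2.1]
  below TCP 0.004 0.012 50 [[-0.112, 0.019], [-0.088, 0.071]] z [0.202 0.206]
  below TCP 0.012 0.03 128 [[-0.112, 0.018], [-0.085, 0.07]] z [0.184 0.201]
  below TCP 0.082 0.13 256 [[-0.123, 0.027], [-0.064, 0.07]] z [0.091 0.13 ]
  below TCP 0.13 0.15 132 [[-0.133, 0.021], [-0.063, 0.07]] z [0.068 0.082]
t 19.02 shift cm [ 0.05 10.06  0.  ] turn [-0.003 -0.002 -0.001]
```

>>> send_rows(steps=[{"ax": 0, "ay": 0, "az": 0, "x": -0.2, "y": 2, "z": 0, "hand": 1}, {"ax": 0, "ay": 0, "az": 0, "x": -0.2, "y": 4.5, "z": 0, "hand": 1}, {"ax": 0, "ay": 0, "az": 0, "x": -0.2, "y": 7, "z": 0, "hand": 1}, {"ax": 0, "ay": 0, "az": 0, "x": -0.2, "y": 9, "z": 0, "hand": 1}, {"ax": 0, "ay": 0, "az": 0, "x": -0.2, "y": 10.1, "z": 0, "hand": 1}, {"ax": 0, "ay": 0, "az": 0, "x": -0.2, "y": 10.1, "z": 0, "hand": 1}, {"ax": 0, "ay": 0, "az": 0, "x": -0.2, "y": 10.1, "z": 0.6, "hand": 1}, {"ax": 0, "ay": 0, "az": 0, "x": -0.2, "y": 10.1, "z": 1.3, "hand": 1}, {"ax": 0, "ay": 0, "az": 0, "x": -0.2, "y": 10.1, "z": 2, "hand": 1}, {"ax": 0, "ay": 0, "az": 0, "x": -0.2, "y": 10.1, "z": 2, "hand": 1}, {"ax": 0, "ay": 0, "az": 0, "x": -0.2, "y": 10.1, "z": 2, "hand": 1}])

```text
time_s: 19.93
position: [0.6278, 0.0002, 0.1918]
ee_rot: [[-0.034, 0.999, -0.005], [0.999, 0.034, 0.002], [0.002, -0.005, -1.0]]
ft_force: [-0.5, 0.3, -2.1]
opening: 0.107
grasp_force: 59.2
```

```bash
python3 - <<'E'
from h import *
held("scene"); hung("scene");go(wd((0,.05)),.177,RY)
E
```

```text
scene TCP rack [-0.0003  0.0422] z 0.1918 open 0.107 grip 59.2 ft [-0.5  0.3 -2.1]
  below TCP 0.004 0.012 49 [[-0.012, 0.017], [0.013, 0.069]] z [0.18  0.187]
  below TCP 0.012 0.03 147 [[-0.012, 0.017], [0.014, 0.085]] z [0.162 0.18 ]
  below TCP 0.082 0.13 272 [[-0.021, 0.026], [0.035, 0.072]] z [0.065 0.109]
  below TCP 0.13 0.15 165 [[-0.035, 0.019], [0.038, 0.085]] z [0.047 0.059]
scene occupied y(cm):count [(-17, 3), (-16, 35), (-15, 39), (-14, 38), (-13, 36), (-12, 12), (1, 18), (2, 42), (3, 43), (4, 27), (5, 24), (6, 32), (7, 9), (8, 27), (9, 47), (10, 43), (11, 33), (12, 24), (13, 21), (14, 33), (15, 46), (16, 41), (17, 23), (18, 11)]
  tabs x [-0.013  0.021] zmax 0.204
t 20.03 shift cm [ 0.77 -0.02  1.56] turn [-0.003 -0.002 -0.   ]
```

>>> send_rows(steps=[{"ax": 0, "ay": 0, "az": 0, "x": 0, "y": 0, "z": 0.6, "hand": 1}, {"ax": 0, "ay": 0, "az": 0, "x": 0, "y": 0, "z": 1.2, "hand": 1}, {"ax": 0, "ay": 0, "az": 0, "x": 0.3, "y": 0, "z": 1.5, "hand": 1}, {"ax": 0, "ay": 0, "az": 0, "x": 0.7, "y": 0, "z": 1.5, "hand": 1}, {"ax": 0, "ay": 0, "az": 0, "x": 0.9, "y": 0, "z": 1.5, "hand": 1}, {"ax": 0, "ay": 0, "az": 0, "x": 1, "y": 0, "z": 1.5, "hand": 1}, {"ax": 0, "ay": 0, "az": 0, "x": 1, "y": 0, "z": 1.5, "hand": 1}])

```text
time_s: 20.62
position: [0.628, 0.0105, 0.1769]
ee_rot: [[-0.034, 0.999, -0.004], [0.999, 0.034, 0.002], [0.002, -0.004, -1.0]]
ft_force: [0.8, -1.3, -2.0]
opening: 0.102
grasp_force: 59.2
```

>>> send_rows(steps=[{"ax": 0, "ay": 0, "az": 0, "x": 0, "y": 0, "z": 0.1, "hand": 0.5}, {"ax": 0, "ay": 0, "az": 0, "x": 0, "y": 0, "z": 0.1, "hand": 0}, {"ax": 0, "ay": 0, "az": 0, "x": 0, "y": 0, "z": 0.1, "hand": 0}, {"ax": 0, "ay": 0, "az": 0, "x": 0, "y": 0, "z": 0.1, "hand": 0}, {"ax": 0, "ay": 0, "az": 0, "x": 0, "y": 0, "z": -3, "hand": 0}, {"ax": 0, "ay": 0, "az": 0, "x": 0, "y": 0, "z": -7, "hand": 0}, {"ax": 0, "ay": 0, "az": 0, "x": 0, "y": 0, "z": -11, "hand": 0}, {"ax": 0, "ay": 0, "az": 0, "x": 0, "y": 0, "z": -12, "hand": -1}])

```text
time_s: 21.28
position: [0.6294, 0.01, 0.3041]
ee_rot: [[-0.034, 0.999, 0.004], [0.999, 0.034, 0.001], [0.001, 0.004, -1.0]]
ft_force: [0.2, -0.5, 0.6]
opening: 0.626
grasp_force: 0.0
```

```bash
python3 - <<'E'
from h import *
f=hung(); cv2.imwrite("pics/s3.png",cv2.resize(f["img"][150:300,150:350],None,fx=3.5,fy=3.5))
go(wd((0,-.139)),.30,RY)
E
```

```text
scene occupied y(cm):count [(-17, 5), (-16, 34), (-15, 40), (-14, 40), (-13, 37), (-12, 13), (2, 11), (3, 26), (4, 48), (5, 46), (6, 31), (7, 25), (8, 28), (9, 43), (10, 44), (11, 42), (12, 22), (13, 26), (14, 34), (15, 44), (16, 45), (17, 24), (18, 11)]
  tabs x [-0.023  0.021] zmax 0.204
t 21.33 shift cm [-19.1   -0.18   0.32] turn [ 0.004 -0.001  0.   ]
```

View pics/s3.png

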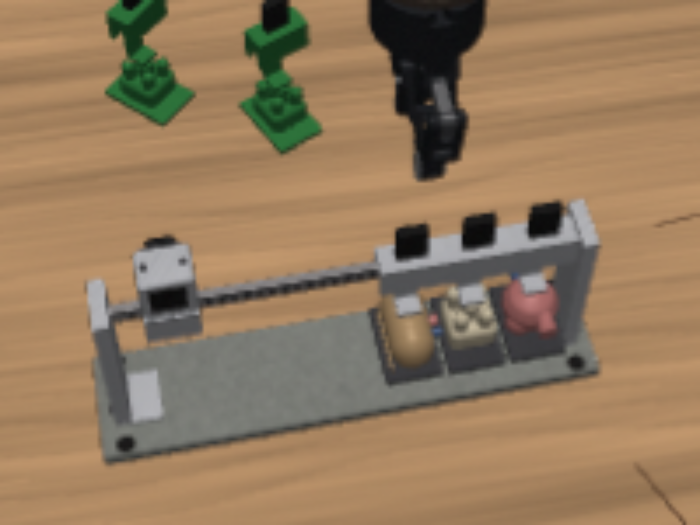

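All three hang side by side at crop (400..560, 250), and the stop is still at crop (165,290). Going for the stop.

>>> send_rows(steps=[{"ax": 0, "ay": 0, "az": 0, "x": -4, "y": -0.2, "z": 0, "hand": -1}, {"ax": 0, "ay": 0, "az": 0, "x": -8, "y": -0.2, "z": 0, "hand": -1}, {"ax": 0, "ay": 0, "az": 0, "x": -12, "y": -0.2, "z": 0, "hand": -1}, {"ax": 0, "ay": 0, "az": 0, "x": -16, "y": -0.2, "z": 0, "hand": -1}, {"ax": 0, "ay": 0, "az": 0, "x": -19.1, "y": -0.2, "z": 0, "hand": -1}, {"ax": 0, "ay": 0, "az": 0, "x": -19.1, "y": -0.2, "z": 0, "hand": -1}, {"ax": 0, "ay": 0, "az": 0, "x": -19.1, "y": -0.2, "z": 4, "hand": -1}, {"ax": 0, "ay": 0, "az": 0, "x": -19.1, "y": -0.2, "z": 8, "hand": -1}, {"ax": 0, "ay": 0, "az": 0, "x": -19.1, "y": -0.2, "z": 11, "hand": -1}, {"ax": 0, "ay": 0, "az": 0, "x": -19.1, "y": -0.2, "z": 12.8, "hand": -1}, {"ax": 0, "ay": 0, "az": 0, "x": -19.1, "y": -0.2, "z": 12.8, "hand": -1}, {"ax": 0, "ay": 0, "az": 0, "x": -19.1, "y": -0.2, "z": 12.8, "hand": -1}])

```text
time_s: 22.33
position: [0.6324, -0.1803, 0.1687]
ee_rot: [[-0.034, 0.999, -0.005], [0.999, 0.034, 0.003], [0.003, -0.005, -1.0]]
ft_force: [0.4, -0.8, 0.7]
opening: 0.999
grasp_force: 0.0
```

>>> send_rows(steps=[{"ax": 0, "ay": 0, "az": 0, "x": 0, "y": 0, "z": 0, "hand": 0}, {"ax": 0, "ay": 0, "az": 0, "x": 0, "y": 0, "z": 0, "hand": 0.5}, {"ax": 0, "ay": 0, "az": 0, "x": 0, "y": 0, "z": 0, "hand": 0.5}, {"ax": 0, "ay": 0, "az": 0, "x": 0, "y": 0, "z": 0, "hand": 0.5}, {"ax": 0, "ay": 0, "az": 0, "x": 0, "y": 0, "z": 0, "hand": 0.5}, {"ax": 0, "ay": 0, "az": 0, "x": 0, "y": 0, "z": 0, "hand": 0.5}, {"ax": 0, "ay": 0, "az": 0, "x": 0, "y": 0, "z": 0, "hand": 0.5}, {"ax": 0, "ay": 0, "az": 0, "x": 0, "y": 0, "z": 0, "hand": 0.5}], squeeze=30)

```text
time_s: 23.0
position: [0.634, -0.1808, 0.1707]
ee_rot: [[-0.034, 0.999, 0.001], [0.999, 0.034, 0.001], [0.001, 0.001, -1.0]]
ft_force: [11.3, -0.2, 7.1]
opening: 0.458
grasp_force: 34.4
```

```bash
python3 - <<'E'
from h import *
s=env.observe(); print(s["opening"],s["grasp_force"],s["ft_force"],rk(s["position"]),s["position"])
E
```

```text
0.4581064964616175 34.43046659231186 [11.32055569 -0.17822576  7.08367811] [-0.00023507 -0.13885349] [ 0.63398518 -0.18078124  0.17065844]
```

>>> send_rows(steps=[{"ax": 0, "ay": 0, "az": 0, "x": 0.5, "y": 0, "z": 0, "hand": 0.5}, {"ax": 0, "ay": 0, "az": 0, "x": 2, "y": 0, "z": 0, "hand": 0.5}, {"ax": 0, "ay": 0, "az": 0, "x": 4.5, "y": 0, "z": 0, "hand": 0.5}, {"ax": 0, "ay": 0, "az": 0, "x": 7, "y": 0, "z": 0, "hand": 0.5}, {"ax": 0, "ay": 0, "az": 0, "x": 9.5, "y": 0, "z": 0, "hand": 0.5}, {"ax": 0, "ay": 0, "az": 0, "x": 11.5, "y": 0, "z": 0, "hand": 0.5}, {"ax": 0, "ay": 0, "az": 0, "x": 12.7, "y": 0, "z": 0, "hand": 0.5}, {"ax": 0, "ay": 0, "az": 0, "x": 13.3, "y": 0, "z": 0, "hand": 0.5}, {"ax": 0, "ay": 0, "az": 0, "x": 13.6, "y": 0, "z": 0, "hand": 0.5}, {"ax": 0, "ay": 0, "az": 0, "x": 13.8, "y": 0, "z": 0, "hand": 0.5}, {"ax": 0, "ay": 0, "az": 0, "x": 14, "y": 0, "z": 0, "hand": 0.5}, {"ax": 0, "ay": 0, "az": 0, "x": 14, "y": 0, "z": 0, "hand": 0.5}])

```text
time_s: 24.0
position: [0.6294, -0.0403, 0.1707]
ee_rot: [[-0.034, 0.999, 0.001], [0.999, 0.034, 0.002], [0.002, 0.001, -1.0]]
ft_force: [13.0, 0.4, 3.9]
opening: 0.463
grasp_force: 34.6
```

```bash
python3 - <<'E'
from h import *
s=env.observe(); print(s["opening"],s["grasp_force"],s["ft_force"],rk(s["position"]))
hung()
E
```

```text
0.46255547442710354 34.5804038643837 [13.01607054  0.40680466  3.91761735] [-8.56285802e-05  1.69078191e-03]
scene occupied y(cm):count [(-3, 5), (-2, 45), (-1, 15), (1, 4), (2, 4), (3, 22), (4, 51), (5, 46), (6, 32), (7, 27), (8, 27), (9, 44), (10, 42), (11, 43), (12, 16), (13, 24), (14, 37), (15, 45), (16, 44), (17, 23), (18, 11)]
  tabs x [-0.002  0.021] zmax 0.202
```

Moved 14.05 cm with no resistance. Releasing and rising.

>>> send_rows(steps=[{"ax": 0, "ay": 0, "az": 0, "x": 0, "y": 0, "z": 0, "hand": -1}, {"ax": 0, "ay": 0, "az": 0, "x": 0, "y": 0, "z": 0, "hand": -1}, {"ax": 0, "ay": 0, "az": 0, "x": 0, "y": 0, "z": 0, "hand": -1}, {"ax": 0, "ay": 0, "az": 0, "x": 0, "y": 0, "z": 0, "hand": -1}, {"ax": 0, "ay": 0, "az": 0, "x": 0, "y": 0, "z": 0, "hand": -1}, {"ax": 0, "ay": 0, "az": 0, "x": 0, "y": 0, "z": -3, "hand": -1}, {"ax": 0, "ay": 0, "az": 0, "x": 0, "y": 0, "z": -7, "hand": -1}, {"ax": 0, "ay": 0, "az": 0, "x": 0, "y": 0, "z": -11, "hand": -1}, {"ax": 0, "ay": 0, "az": 0, "x": 0, "y": 0, "z": -14, "hand": -1}, {"ax": 0, "ay": 0, "az": 0, "x": 0, "y": 0, "z": -14, "hand": -1}])

```text
time_s: 24.88
position: [0.6294, -0.0412, 0.3163]
ee_rot: [[-0.034, 0.999, 0.005], [0.999, 0.034, 0.0], [0.0, 0.005, -1.0]]
ft_force: [-0.1, -0.4, -0.4]
opening: 1.0
grasp_force: 0.0
```

```bash
python3 - <<'E'
from h import *
f=hung("scene")
for n in("scene","side","wrist"):
    f=env.grab_frame(n);P=cloud(f).reshape(-1,3);P=P[~np.isnan(P[:,0])];r=rk(P)
    m=(abs(r[:,0])<.045)&(r[:,1]>-.06)&(r[:,1]<.04)&(P[:,2]>.178)&(P[:,2]<.22); print(n,"stop",m.sum(),np.round(np.percentile(r[m],[1,99],0),4).tolist())
    b=(r[:,0]<-.016)&(r[:,0]>-.045)&(r[:,1]>-.035)&(r[:,1]<.035)&(P[:,2]>.176)&(P[:,2]<.206)
    if b.sum()>3: print("  button front x",np.round(np.percentile(r[b,0],[2,10,50]),4),b.sum())
    if n=="wrist": cv2.imwrite("pics/w3.png",f["img"])
E
```

```text
scene occupied y(cm):count [(-3, 11), (-2, 38), (-1, 41), (0, 43), (1, 28), (2, 16), (3, 22), (4, 50), (5, 47), (6, 32), (7, 23), (8, 22), (9, 43), (10, 46), (11, 42), (12, 20), (13, 25), (14, 39), (15, 45), (16, 41), (17, 24), (18, 14)]
  tabs x [-0.024  0.021] zmax 0.203
scene stop 322 [[-0.0285, -0.0202], [0.0219, 0.0237]]
  button front x [-0.0303 -0.0294 -0.025 ] 25
side stop 239 [[-0.031, -0.0255], [0.0181, 0.017]]
  button front x [-0.0313 -0.0297 -0.0234] 59
wrist stop 2211 [[-0.0296, -0.0193], [0.0193, 0.023]]
  button front x [-0.0305 -0.0294 -0.0253] 303
```

View pics/w3.png

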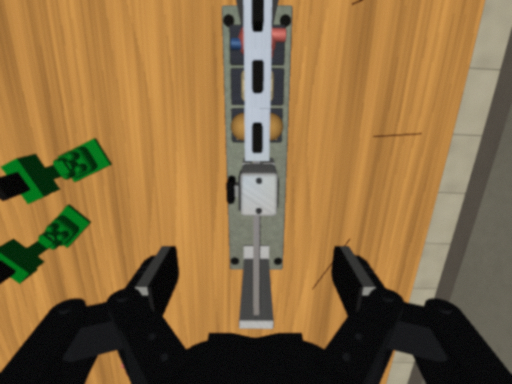

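The wrist view shows the three hooks in line with the stop at (258,188) right behind them. The button at (232,190) is fully out: its face measures -30 mm, the same as in the locked start state. Handing in.

```bash
python3 -c "
from station import env
print(env.job_done())"
```

```text
the job is handed in; nothing more can be done
None
```

The heart, molar and kidney carriers are hung on the rail against the home end, and the stop is locked at about 0.165 m with its button out; the job is handed in, though no verdict came back.

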